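# Try out the refitted flap of a bench parts chute

## Robot

A 7-joint arm with a two-finger parallel gripper is mounted at the origin on the work surface. World frame = base frame: x ahead of the robot, y to its left, z up, the work surface at z = 0. Lengths are in m, angles in rad, forces in N, time in s.
With the tool pointing down it reaches from about 0.35 to 0.9 m from the base axis. Payload 8.1 kg.
Tool frame: the origin (TCP) lies on the centre line of the jaws, within the pads' length; the fingertips stand 19 mm ahead of it and the grasp point (between the pads) is the TCP; z points along the fingers, y is the direction in which the jaws open and shut (so a half turn about z gives the same grasp; the last joint's range is limited). The gripper opens to 92 mm and grips with 3 to 60 N. Pads are 19 mm wide; open, the fingers measure 130 mm over their backs; the gripper's body (75 mm by 190 mm) begins 47 mm behind the grasp point.
Start: joints at [1.125, 0.434, 0.025, 1.573, -0.012, 1.134, -0.075], TCP at [0.21, -0.589, 0.246] pointing down, gripper open.
Joint ranges: [-2.62, 2.62], [-0.44, 2.09], [-1.27, 1.32], [0.08, 2.57], [-1.32, 4.46], [0.12, 2], [-2.74, 2.74]. Speed limits (rad/s): [2.22, 2.22, 3.01, 3.01, 3.14, 3.14, 3.14].

## Interface

Orientations are given as a rotation vector (axis times angle).
In Python, from cell import monitor, imaging, workorder, outline_of gives the robot as it stands.
- The arm moves only by the tool move_arm, never from a script. Its argument "series" is a list of rows, each a list of 6 numbers: the shift along the world's x, y, z in cm, then the turn, a rotation vector about the world's x, y, z in degrees. A call has 1 to 8 rows; each row shifts and turns the commanded pose from where the row before left it; what a row does not reach is not made up. A row lasts 1/10 s, in which the tool goes at most 50 mm and 8.59 degrees, less where a joint would pass 70% of its speed; a pose out of reach is approached as far as the arm can. A call with a gripper value outside its range is refused whole. "grip" is the opening, from 0 (shut) to 1 (fully open), set as the call begins (left out, the last holds). The fingers move at their own pace and stop on an object; "force" is the grip in N (left out, the last holds). Time passes only in rows, so rows that do not move let the fingers close. It gives the time, the measured TCP pose, the force and the opening at its end, in the units of the state.
- monitor.observe(): the state, without advancing time (a new reading comes with each control period).
- imaging.get_image(name): name is "side" or "top" or "wrist"; returns a dict with "color" (420x560x3 uint8, red, green, blue), "fx", "fy", "cx", "cy" (pixels), "rvec" (rotation vector, rad) and "tvec" (3), from world to camera coordinates, as OpenCV has them; the wrist camera has in their place "mount" (4x4, takes a point from camera to tool coordinates, whose origin is the TCP and whose axes are the flange's). Camera axes: x right, y down, z forward; pixel columns grow to the right and rows downward; lengths in m; the calibration is good to about 2 mm. A picture is of the moment at which its call begins: read the wrist's pose just before it. There is no depth.
- workorder.sign_off(): hands the job in, once; it reports no verdict.
Trained networks look in the newest picture that a camera, given by its name, has taken for a name from the list of things; names that differ only in an ending like _2 or _b are one class to them, and where a whole thing is asked for, a point or a joint stands for the part that bears it (a point fixed in the world has none). Each returns a list of dicts, best first, with "p" (0 to 1); they miss things now and then, are a little off and sometimes report something else, mostly with a low value. They report only what shows in the picture. A call takes as long as a camera call. They do not tell look-alikes from the thing itself.
- outline_of(camera, thing): "mask" (420x560 bool, what is visible of it) and "rect" ([left, top, width, height] in pixels, round what is visible of it).
The state is a dict: "clock": time; "joints": joint angles; "dq": joint speeds; "joint_efforts": joint torques, N m; "position": TCP position; "ee_rot": TCP orientation; "force": force on the tool from outside, world axes, zero at the start; "ft_torque": the same for the moment, N m; "width": opening from 0.0 (shut) to 1.0 (fully open).
Only numpy, scipy, OpenCV 4.12 (cv2) and the standard library are available. Lean on these libraries where they do the work, as an engineer would, in place of code of your own. Each camera call takes 0.05 s, during which the arm holds its last target. There are 200 camera calls.

## Task

The flap on the bench parts chute has just been refitted: first take its black handle and gently swing the flap all the way open and back fully shut to feel that nothing binds. Then try the chute out: load every red block there is onto it behind the shut flap, stand the green tub under its mouth, and with all that in place swing the flap fully open again so that the blocks slide down into the tub. Finally shut the flap and stand the tub, with all the blocks in it, upright in the yellow bay on the centre cross, leaving the other things on the bench where they are.

Things in the scene. Friction and masses are not known exactly. Their poses are not given: they have to be found in the camera images.
- chute: Grey chute screwed to the bench; place and yaw (to 0.2 rad) vary. Origin on the bench below the lip's middle; x across, +y level up-chute. Floor slopes 32 degrees, 225 mm long, from the lip (y 0, 118 mm high) to the open top (y 191, 237 mm high). Walls 84 mm apart inside, 5 thick, 40 above the floor. Legs and foot at y 38 to 198, x within 60; ahead of that free to 110 mm height, so the tub goes under.
- chute_lip (a point): Middle of the floor's low end, 118 mm above the bench: the mouth that the tub has to be under. Blocks leave it towards the chute's -y.
- chute_load (a point): Middle of the floor 170 mm up-slope from the lip (208 mm above the bench), a good place to load: gripper down, block's length across the chute, its underside about 20 mm above this point, let go. The floor is slippery (friction about 0.15): the block slides down to the flap or the blocks already there. All four fit.
- flap (a joint): Blue flap over the chute's mouth, hinged on a cross shaft above the lip; rad, 0 = fully shut (square to the floor), 1.5 = fully open, at the stop. Friction hinge of 0.5 N m (5 to 6 N at the handle): it stays where it is left; arriving blocks push it open a few hundredths of a rad at most. Starts part open.
- flap_grip (a point): Middle of the black handle: a level round bar, 16 mm thick, along the chute's x, at its -x side; 25 mm free either way, a steel crank arm joins it 35 mm towards +x. Shut, it leans 0.75 rad from upright out over the mouth (chute -y); opening swings it up, over and to 0.75 rad towards +y. Take it from above, fingers closing along the chute's y: it turns between the pads along the arc.
- flap_hinge (a point): Fixed centre of flap_grip's arc, on the shaft's line, about 163 mm above the bench: in the chute's y-z plane flap_grip lies 95 mm from it, (joint - 0.75) rad from vertical, positive towards the chute's +y.
- tub: Green open tub, 124 x 155 x 62 mm high (own x, y, z), 4 mm walls, about 300 g. Origin at the centre of its underside. Slides over the bench when drawn by its handle (2 to 5 N). Good place under the chute: same yaw as the chute, origin at chute x 0, y -62 mm, so that the lip overhangs its rear (+y) wall by about 15 mm.
- tub_handle (a point): Middle of the tub's black handle: a flat upright bar 96 mm long (tub x), 12 mm thick (tub y), 22 mm high, centred 42 mm above the tub's underside, off the tub's -y end, 119.5 mm from its origin; the gap between bar and tub is 36 mm.
- bay: Yellow outlined rectangle painted on the bench, 200 x 240 mm (x, y), flat, with a small yellow cross at its origin; the tub starts standing about there and its origin has to be back on the cross at the end, any yaw.
- block1: Red-painted wooden packing block, 64 x 38 x 30 mm (own x, y, z), about 55 g, two dark dots on top. Origin at the centre of its underside; at the start it lies flat, z up. Two to four of the four blocks are there; an absent one has no pose. After sliding it may lie on another face.
- block2: Red-painted wooden packing block, 64 x 38 x 30 mm (own x, y, z), about 55 g, two dark dots on top. Origin at the centre of its underside; at the start it lies flat, z up. Two to four of the four blocks are there; an absent one has no pose. After sliding it may lie on another face.
- block3: Red-painted wooden packing block, 64 x 38 x 30 mm (own x, y, z), about 55 g, two dark dots on top. Origin at the centre of its underside; at the start it lies flat, z up. Two to four of the four blocks are there; an absent one has no pose. After sliding it may lie on another face.
- block4: Red-painted wooden packing block, 64 x 38 x 30 mm (own x, y, z), about 55 g, two dark dots on top. Origin at the centre of its underside; at the start it lies flat, z up. Two to four of the four blocks are there; an absent one has no pose. After sliding it may lie on another face.
- spanner: Loose steel spanner, 190 mm long, lying on the bench: leave alone. Origin under it.
- mug: White mug, 90 mm high, 80 mm in diameter: leave alone. Origin at the centre of its underside.
- oil: Yellow oil bottle, 160 mm high, 60 mm in diameter: leave alone. Origin at the centre of its underside.
Mind the look-alikes: they are no part of the job. Several things have the shape of the tub; the one meant has the colours described above.

How it is judged:
On the way, in this order (a step that is already met when the one before it is completed fails the run):
1. the empty flap has been swung fully open (over 1.3 rad) (value of joint flap above 1.3 rad), for 0.1 s.
2. and back shut (under 0.15 rad) (value of joint flap below 0.15 rad), for 0.1 s.
3. all blocks lie on the chute behind the shut flap (under 0.15 rad), and the tub stands under the mouth (value of joint flap below 0.15 rad and x of block1 in the frame of chute between -0.046 and 0.046 m and y of block1 in the frame of chute between -0.035 and 0.215 m and z of each of block1, block2, block3, block4 in the frame of chute above 0.1 m and x of block2 in the frame of chute between -0.046 and 0.046 m and y of block2 in the frame of chute between -0.035 and 0.215 m and x of block3 in the frame of chute between -0.046 and 0.046 m and y of block3 in the frame of chute between -0.035 and 0.215 m and x of block4 in the frame of chute between -0.046 and 0.046 m and y of block4 in the frame of chute between -0.035 and 0.215 m and x of chute_lip in the frame of tub between -0.05 and 0.05 m and y of chute_lip in the frame of tub between -0.078 and 0.078 m and y of tub in the frame of chute below 0 m and height (world z) of tub below 0.02 m), for 0.3 s.
4. with the tub under the mouth the flap is fully open (over 1.3 rad) (value of joint flap above 1.3 rad and x of chute_lip in the frame of tub between -0.05 and 0.05 m and y of chute_lip in the frame of tub between -0.078 and 0.078 m and y of tub in the frame of chute below 0 m and height (world z) of tub below 0.02 m), for 0.1 s.
At the end, for the whole second after the job is handed in: The flap is shut (under 0.15 rad), every block is in the tub, and the tub stands upright and at rest on the bench with its origin within 35 mm of the bay's cross (value of joint flap below 0.15 rad and x of block1 in the frame of tub between -0.06 and 0.06 m and y of block1 in the frame of tub between -0.076 and 0.076 m and z of block1 in the frame of tub between -0.01 and 0.075 m and x of block2 in the frame of tub between -0.06 and 0.06 m and y of block2 in the frame of tub between -0.076 and 0.076 m and z of block2 in the frame of tub between -0.01 and 0.075 m and x of block3 in the frame of tub between -0.06 and 0.06 m and y of block3 in the frame of tub between -0.076 and 0.076 m and z of block3 in the frame of tub between -0.01 and 0.075 m and x of block4 in the frame of tub between -0.06 and 0.06 m and y of block4 in the frame of tub between -0.076 and 0.076 m and z of block4 in the frame of tub between -0.01 and 0.075 m and horizontal distance between tub and bay below 0.035 m and angle between tub's own z axis and vertical below 0.1 rad and height (world z) of tub below 0.01 m and linear speed of tub below 0.02 m/s and linear speed of each of block1, block2, block3, block4 below 0.03 m/s); the robot touches nothing.
It fails at once if the flap is flung: turned faster than 3 rad/s by the gripper ((velocity of joint flap above 3 rad/s or velocity of joint flap below -3 rad/s) and contact force between the fingers and chute above 1 N).
It fails at once if the spanner, the mug or the oil bottle is moved more than 30 mm (distance of any of spanner, mug, oil from where it was at the start of the episode above 0.03 m).
Of block1, block2, block3, block4 only 2 to 4 are there at a start; the rules pass over those that are not, and their reading is None.
At some moment in a run one of block1, block2, block3, block4 may be knocked a few centimetres aside while the robot is not near it.
Once in a run the grip may slacken for a moment while it holds something.
It also fails if it takes over 210 s, if anything falls off the work surface, if the arm or the gripper's body presses on something with over 40 N, if the wrist force passes 120 N, or if a joint passes its speed limit or range.

## Working session

There is one attempt and no reset: what is moved stays moved. The work goes in short steps, Python scripts to look and compute and a tool call to move; the robot and the scene stay as the last step left them, time stands still between calls to the robot, and variables do not carry over. Pictures are saved under pics/ and viewed, about 12 in all and at most 16, crops included, and the job is handed in when it is done.

Besides the shell and the picture viewer there is one more tool, called after "Call:" as a command line: name --pt "numbers of a row" for each row, then --argument value for the rest. move_arm: Moves the arm, as the interface text tells. Its arguments: {"type":"object","properties":{"series":{"type":"array"},"grip":{"type":"number"},"force":{"type":"number"}},"required":["series"]}

```bash
ls; mkdir -p pics; python3 - <<'E'
from cell import monitor, imaging, workorder, outline_of
import cv2,numpy as np
s=monitor.observe(); print(s)
for n in ["top","side"]:
    im=imaging.get_image(n); cv2.imwrite(f"pics/{n}0.png",im["color"][:,:,::-1]); print(n,{k:im[k] for k in im if k!="color"})
    for t in ["chute","flap","flap_grip","tub","tub_handle","bay","block1","spanner","mug","oil"]:
        try:
            print(t,[(round(d["p"],2),[int(v) for v in d["rect"]]) for d in outline_of(n,t)])
        except Exception as e: print(t,e)
E
```

```text
pics
{'clock': 0.0, 'joints': array([ 1.12542525,  0.43526237,  0.02495901,  1.57408027, -0.0115965 ,
        1.1340263 , -0.07510952]), 'dq': array([-6.02654404e-04, -3.21184584e-05,  1.70873839e-03, -1.85482813e-04,
        4.52430556e-04,  7.98123417e-04,  6.91139757e-06]), 'joint_efforts': array([-3.34879610e-05, -6.67852378e+01,  9.85498242e-01, -3.14455855e+01,
       -6.04852522e-02,  4.28826793e-02,  1.24040762e-04]), 'position': array([ 0.20985311, -0.5882008 ,  0.24492684]), 'ee_rot': array([-3.09403062e+00, -5.35422163e-01,  6.60215831e-04]), 'force': array([-1.30895698,  0.26493887, -0.67087778]), 'ft_torque': array([ 0.03401414, -0.03462453,  0.10285734]), 'width': 0.9974709524793234}
top {'fx': 419.77055794904436, 'fy': 419.77055794904436, 'cx': 280.6810549488778, 'cy': 207.36672955490315, 'rvec': array([ 2.16231108, -2.14897968,  0.17120568]), 'tvec': array([-0.0299873 ,  0.57018005,  1.10585933])}
chute [(0.81, [99, 161, 114, 84])]
flap [(0.77, [204, 179, 10, 69]), (0.35, [102, 163, 110, 82])]
flap_grip [(0.92, [205, 181, 9, 65]), (0.54, [180, 120, 22, 31])]
tub [(0.8
[... 473 characters left out ...]
458.3198886533712, 'fy': 458.3198886533712, 'cx': 279.1793432886499, 'cy': 203.09593106414863, 'rvec': array([ 0.53841917, -2.58926529,  1.29736828]), 'tvec': array([0.50795476, 0.2688259 , 1.14866125])}
chute [(0.84, [174, 209, 123, 150]), (0.54, [195, 219, 46, 13])]
flap [(0.61, [233, 208, 60, 45])]
flap_grip []
tub [(0.76, [353, 167, 73, 44]), (0.68, [264, 178, 57, 51])]
tub_handle [(0.87, [269, 178, 54, 53]), (0.87, [355, 169, 70, 40]), (0.31, [334, 199, 23, 21])]
bay [(0.68, [249, 186, 81, 52])]
block1 [(0.77, [336, 199, 22, 19]), (0.54, [305, 242, 30, 21]), (0.53, [320, 217, 21, 24])]
spanner [(0.41, [233, 206, 61, 50])]
mug [(0.84, [249, 339, 52, 56])]
oil [(0.72, [161, 233, 22, 58])]
```

View pics/top0.png

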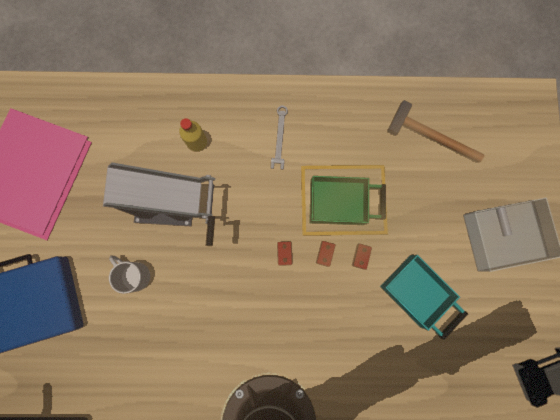

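View pics/side0.png

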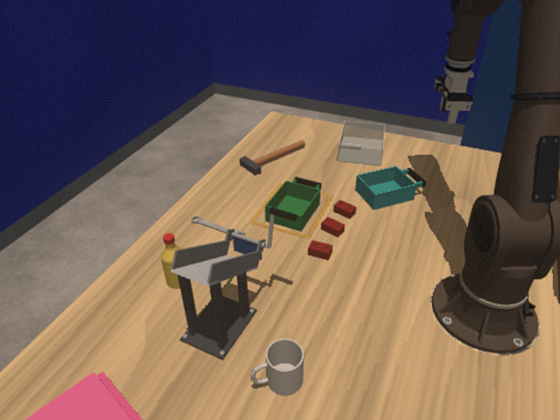

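The top view shows the chute at (155,195), its mouth to the right (world -y) and the black flap handle at (211,230). The green tub in the bay is at (342,200), with its handle on the right at (377,200). There are three red blocks at (285,253), (326,253) and (362,256). The teal and grey tubs are look-alikes.

```bash
cat > h.py <<'E'
from cell import monitor, imaging, workorder, outline_of
import cv2,numpy as np
from scipy.spatial.transform import Rotation as R
from scipy.optimize import least_squares
def K(im): return np.array([[im["fx"],0,im["cx"]],[0,im["fy"],im["cy"]],[0,0,1]])
def ext(im):
    if "rvec" in im: return cv2.Rodrigues(np.array(im["rvec"]))[0],np.array(im["tvec"])
    s=im["state"]; T=np.eye(4); T[:3,:3]=R.from_rotvec(s["ee_rot"]).as_matrix(); T[:3,3]=s["position"]
    E=np.linalg.inv(T@im["mount"]); return E[:3,:3],E[:3,3]
def proj(im,P):
    r,t=ext(im); q=(np.atleast_2d(P)@r.T+t)@K(im).T; return q[:,:2]/q[:,2:]
def back(im,uv,z):
    r,t=ext(im); uv=np.atleast_2d(np.asarray(uv,float)); d=np.c_[uv,np.ones(len(uv))]@np.linalg.inv(K(im)).T@r
    c=-r.T@t; return c+d*((z-c[2])/d[:,2])[:,None]
def grab(n):
    s=monitor.observe(); im=imaging.get_image(n); im["state"]=s; return im
def crop(im,x,y,w,h,k,name):
    cv2.imwrite(f"pics/{name}.png",cv2.resize(im["color"][y:y+h,x:x+w,::-1],None,fx=k,fy=k,interpolation=cv2.INTER_CUBIC))
def boxfit(im,mask,dims,guess):
    """fit (x,y,yaw) of a box resting on the bench to its silhouette's hull"""
    c=np.array([[a,b,z] for a in(-.5,.5) for b in(-.5,.5) for z in(0,1)])*dims
    def sil(p):
        Q=c.copy(); Q[:,:2]=c[:,:2]@np.array([[np.cos(p[2]),-np.sin(p[2])],[np.sin(p[2]),np.cos(p[2])]]).T+p[:2]
        m=np.zeros(mask.shape[:2],np.uint8); 
        return cv2.convexHull(proj(im,Q).astype(np.float32))[:,0]
    def area(p):
        h=sil(p); m=np.zeros((420*4,560*4),np.uint8); cv2.fillPoly(m,[np.round((h+.5)*4-.5).astype(np.int32)],1)
        m=cv2.resize(m.astype(np.float32),(560,420),interpolation=cv2.INTER_AREA); return np.abs(m-mask).sum()
    from scipy.optimize import minimize
    best=min((minimize(area,[*guess,y],method="Nelder-Mead",options=dict(initial_simplex=np.array([[*guess,y],[guess[0]+.01,guess[1],y],[guess[0],guess[1]+.01,y],[*guess,y+.3]]))) for y in (0,.5,1.,1.57,-.5,-1)),key=lambda r:r.fun)
    return best.x,best.fun
E
python3 - <<'E'
from h import *
im=grab("top"); 
img=im["color"]
hsv=cv2.cvtColor(img,cv2.COLOR_RGB2HSV)
red=(((hsv[...,0]<6)|(hsv[...,0]>172))&(hsv[...,1]>150)&(hsv[...,2]>60)).astype(np.uint8)
n,l,st,c=cv2.connectedComponentsWithStats(red)
for i in range(1,n):
    if st[i,4]>80:
        g=back(im,c[i],.015)[0]; print(st[i],c[i],g)
        if abs(c[i][1]-253)<15: print(boxfit(im,(l==i).astype(float),[.064,.038,.030],g[:2]))
crop(im,95,150,130,100,6,"ctop")
E
```

```text
[181 119  10  10  82] [185.51219512 123.40243902] [0.81488071 0.24688773 0.015     ]
```

View pics/ctop.png

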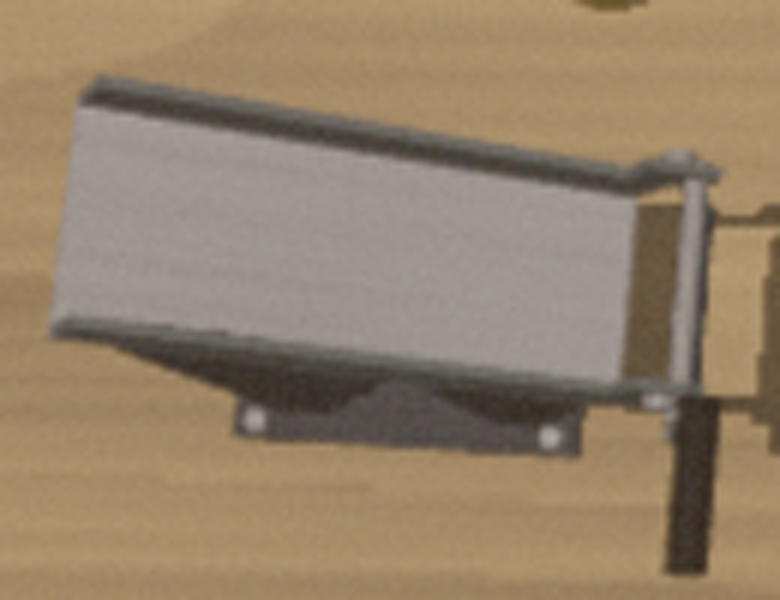

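```bash
cat >> h.py <<'E'
def fr(p,P):
    P=np.atleast_2d(np.asarray(P,float)); c,s=np.cos(p[2]),np.sin(p[2]); Q=P.copy()
    Q[:,0]=p[0]+c*P[:,0]-s*P[:,1]; Q[:,1]=p[1]+s*P[:,0]+c*P[:,1]; return Q
def redmask(img):
    hsv=cv2.cvtColor(img,cv2.COLOR_RGB2HSV)
    return (((hsv[...,0]<7)|(hsv[...,0]>170))&(hsv[...,1]>110)&(hsv[...,2]>40)).astype(np.uint8)
def blobs(m,lo):
    n,l,st,c=cv2.connectedComponentsWithStats(m); return [(c[i],(l==i).astype(float),st[i]) for i in range(1,n) if st[i,4]>lo]
E
python3 - <<'E'
from h import *
im=grab("top"); 
print("cam",-ext(im)[0].T@ext(im)[1], im["color"][253,285], im["color"][253,326])
uv=lambda a:np.array([95,150])+(np.array(a)+.5)/6-.5
obs=uv([[635,197],[80,105],[624,380],[57,318]])
mod=np.array([[.042,0,.118],[.042,.191,.237],[-.042,0,.118],[-.042,.191,.237]])
f=lambda p:(proj(im,fr(p,mod))-obs).ravel()
r=least_squares(f,[.65,.2,0]); print("chute",r.x,r.fun.round(1))
p=r.x
hm=uv([[695,398],[688,572]])
for z in (.2,.23,.258): print(z,back(im,hm,z), "in chute", [fr([0,0,-p[2]],[[b[0]-p[0],b[1]-p[1],b[2]]])[0].round(3) for b in back(im,hm,z)])
b=[q for q in blobs(redmask(im["color"]),80)]
for c,m,st in b:
    print(c,st[4]); 
    if 235<c[1]<270 and 260<c[0]<390: print(boxfit(im,m,[.064,.038,.030],back(im,c,.015)[0][:2]))
# side view bits
s=grab("side"); hs=outline_of("side","block1")
for d in hs: 
    if d["p"]>.4: m=d["mask"]; ys,xs=np.nonzero(m); print("side block",back(s,[xs.mean(),ys.mean()],.015)[0].round(3))
crop(s,150,190,160,110,5,"cside")
# bay and tub
hsv=cv2.cvtColor(im["color"],cv2.COLOR_RGB2HSV)
crop(im,260,150,140,130,5,"ctub")
E
```

```text
cam [ 0.40836752 -0.00768999  1.17563013] [141  69  49] [145  87  62]
chute [ 0.58312567  0.18125761 -0.04137912] [ 0.4 -1.1 -0.1 -0.4 -0.2  0.9 -0.2  0.5]
0.2 [[0.52624083 0.14012501 0.2       ]
 [0.45871171 0.14088815 0.2       ]] in chute [array([-0.055, -0.043,  0.2  ]), array([-0.123, -0.045,  0.2  ])]
0.23 [[0.5226163  0.1355798  0.23      ]
 [0.45716366 0.13631947 0.23      ]] in chute [array([-0.059, -0.048,  0.23 ]), array([-0.124, -0.05 ,  0.23 ])]
0.258 [[0.51923341 0.13133759 0.258     ]
 [0.45571881 0.13205537 0.258     ]] in chute [array([-0.062, -0.053,  0.258]), array([-0.125, -0.054,  0.258])]
[ 60.70754174 165.27230858] 1737
[185.58823529 123.47058824] 85
[283.37254902 251.18954248] 153
(array([ 0.44838315, -0.03371207,  2.9678712 ]), np.float64(184.9375))
side block [ 0.443 -0.147  0.015]
side block [ 0.634 -0.03   0.015]
side block [ 0.442 -0.036  0.015]
side block [ 0.437 -0.248  0.015]
```

View pics/cside.png

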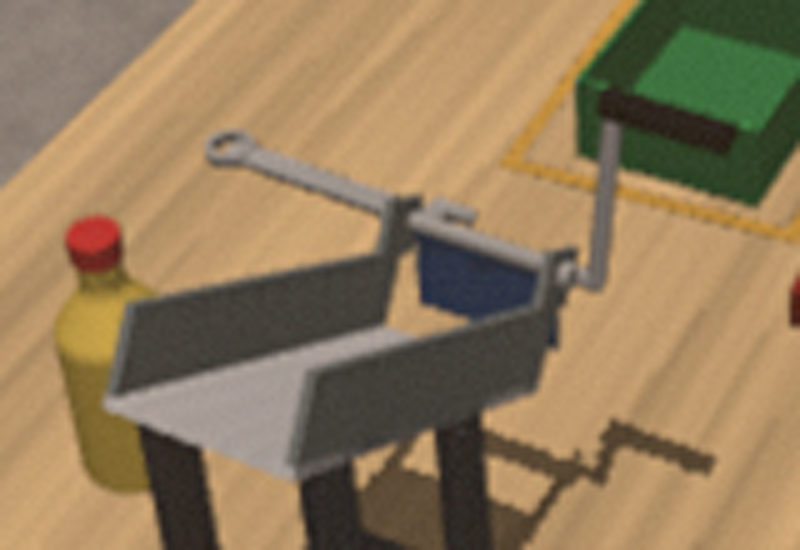

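View pics/ctub.png

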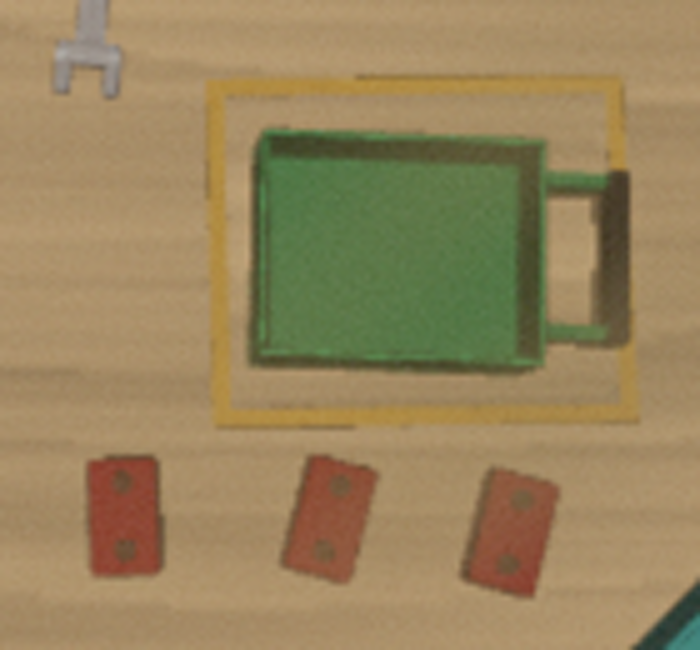

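```bash
python3 - <<'E'
from h import *
im=grab("top"); s=grab("side")
uv=lambda a:np.array([260,150])+(np.array(a)+.5)/5-.5
def quad(q,z,L,W,name):
    # q order image TL,TR,BR,BL ; model x=+x up image, y=+y left image
    m=np.array([[L/2,W/2,z],[L/2,-W/2,z],[-L/2,-W/2,z],[-L/2,W/2,z]])
    f=lambda p:(proj(im,fr(p,m))-uv(q)).ravel()
    c=back(im,uv(q).mean(0),z)[0]; r=least_squares(f,[c[0],c[1],0]); print(name,r.x.round(4),r.fun.round(1)); return r.x
quad([(262,130),(545,142),(540,365),(252,362)],.062,.124,.155,"tub")
quad([(207,82),(620,78),(637,422),(217,426)],0,.2,.24,"bay")
quad([(88,460),(158,456),(162,572),(94,576)],.03,.064,.038,"A")
quad([(310,455),(378,470),(350,583),(282,565)],.03,.064,.038,"B")
quad([(490,467),(558,487),(532,598),(462,578)],.03,.064,.038,"C")
su=lambda a:np.array([150,190])+(np.array(a)+.5)/5-.5
tu=lambda a:np.array([95,150])+(np.array(a)+.5)/6-.5
for nm,a,b in(("crank end",(605,103),(694,398)),("free",(735,138),(688,572))):
    f=lambda P:np.r_[(proj(s,P)-su(a)).ravel(),(proj(im,P)-tu(b)).ravel()]
    r=least_squares(f,[.5,.13,.25]); print(nm,r.x.round(4),r.fun.round(1))
# chute from both
A=fr
mod=np.array([[.042,0,.118],[.042,.191,.237],[-.042,0,.118],[-.042,.191,.237]])
obs=tu([[635,197],[80,105],[624,380],[57,318]])
obs2=su([[108,400],[296,475]]); mod2=mod[[1,3]]
r=least_squares(lambda p:np.r_[(proj(im,fr(p,mod))-obs).ravel(),(proj(s,fr(p,mod2))-obs2).ravel()],[.58,.18,0]); print(r.x,r.fun.round(1))
E
```

```text
tub [ 0.5902 -0.1847 -0.03  ] [-0.6  0.2 -0.2 -0.1  0.5  0.7  0.3 -0.8]
bay [ 0.5999 -0.2063  0.0196] [-0.2 -0.3  0.4 -0.4  0.5  0.1 -0.6  0.5]
A [ 0.4475 -0.0382  0.0512] [-0.  -0.3 -0.1 -0.1  0.3  0.3 -0.2  0.2]
B [ 0.4469 -0.1495 -0.2506] [ 0.1 -0.6 -0.1 -0.   0.   0.3  0.   0.3]
C [ 0.4397 -0.2478 -0.2662] [ 0.2 -0.2  0.1 -0.4 -0.3  0.2  0.1  0.4]
crank end [0.518  0.1316 0.2548] [-0.8 -0.1  0.2  0.7]
free [0.4534 0.1318 0.2541] [-1.3 -0.2  0.4  1.2]
[ 0.58286511  0.18184925 -0.02682745] [-0.  -1.  -0.7  0.8 -0.2  1.1 -0.3  1.9  0.6 -0.3 -2.4 -2.7]
```

Crop readings:
- **Tub and bay:** the tub is about 2 cm off the cross.
- **Chute:** it stands at about (0.583, 0.182) with yaw about -0.03.
- **Flap:** it is about 0.48 rad open, with the handle at about (0.48, 0.132, 0.254).

Moving to above the handle.

Call:
move_arm --pt "0 2 3 0 0 -1.2" --pt "1.5 4 1 0 0 -1.2" --pt "1.5 4 1 0 0 -1.2" --pt "1.5 4 1 0 0 -1.2" --pt "1.5 4 1 0 0 -1.2" --pt "1.5 4 1 0 0 -1.2" --pt "1.5 4 1 0 0 -1.2" --pt "1.5 4 1 0 0 -1.2" --grip 1.0

```text
clock: 2.2
position: [0.3153, -0.2869, 0.3464]
ee_rot: [3.129, 0.273, 0.001]
force: [1.1, -0.1, -0.5]
width: 0.998
```

Call:
move_arm --pt "1.5 4 0 0 0 -1.2" --pt "1.5 4 0 0 0 -1.2" --pt "1.5 4 0 0 0 -1.2" --pt "1.5 4 0 0 0 -1.2" --pt "1.5 4 0 0 0 -1.2" --pt "1.5 4 0 0 0 -1.2" --pt "1.5 4 0 0 0 -1.2" --pt "1.5 4 0 0 0 -1.2"

```text
clock: 3.0
position: [0.4353, 0.033, 0.3461]
ee_rot: [3.141, 0.01, 0.001]
force: [2.0, 0.0, -0.4]
width: 1.002
```

Call:
move_arm --pt "1.5 4 0 0 0 -1.2" --pt "0.5 3 0 0 0 -1.2" --pt "0 0 0 0 0 0" --pt "0 0 0 0 0 0"

```text
clock: 3.4
position: [0.455, 0.1017, 0.3456]
ee_rot: [3.141, -0.051, -0.001]
force: [-0.7, 0.3, -0.6]
width: 1.002
```

```bash
python3 - <<'E'
from h import *
w=grab("wrist"); print(w["mount"],w["fx"])
np.set_printoptions(suppress=True,precision=1)
c=np.array([.583,.182,-.03])
print("lip",proj(w,fr(c,[[.042,0,.118],[-.042,0,.118],[0,-.028,.163]])),"handle",proj(w,[[.48,.1317,.254],[.518,.1316,.2548],[.4534,.1318,.254]]))
cv2.imwrite("pics/w1.png",w["color"][:,:,::-1])
E
```

```text
[[-2.83100938e-04 -9.57148294e-01 -2.89598106e-01  7.75833645e-02]
 [ 9.99999788e-01 -1.01291454e-04 -6.42787131e-04  9.38368750e-06]
 [ 5.85908792e-04 -2.89598227e-01  9.57148120e-01 -1.38889876e-01]
 [ 0.00000000e+00  0.00000000e+00  0.00000000e+00  1.00000000e+00]] 376.92011335819274
lip [[173.7  -9.3]
 [180.8  93. ]
 [199.5  35.4]] handle [[222.7 188.8]
 [218.2 126.8]
 [225.4 228.9]]
```

View pics/w1.png

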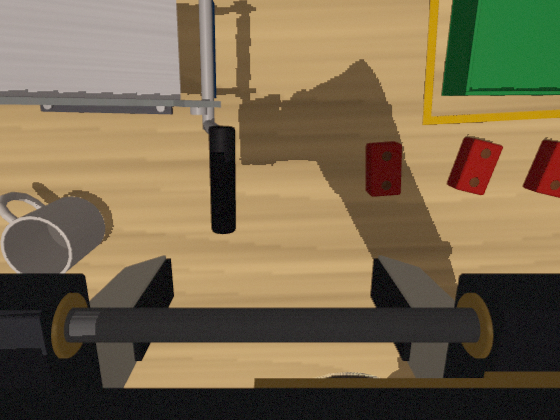

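The wrist view matches the prediction: the handle runs from (222,128) to (223,230) against a predicted 127 to 229, and the lip edge is at column 179. Lowering onto the handle and closing.

Call:
move_arm --pt "1.3 1.5 0 0 0 0" --pt "1.2 1.5 0 0 0 0" --pt "0 0 -3 0 0 0" --pt "0 0 -3 0 0 0" --pt "0 0 -3.2 0 0 0" --pt "0 0 0 0 0 0"

```text
clock: 4.05
position: [0.478, 0.1285, 0.2504]
ee_rot: [3.138, -0.057, -0.01]
force: [0.4, -0.3, -0.3]
width: 1.001
```

Call:
move_arm --pt "0 0 0 0 0 0" --pt "0 0 0 0 0 0" --pt "0 0 0 0 0 0" --pt "0 0 0 0 0 0" --pt "0 0 0 0 0 0" --pt "0 0 0 0 0 0" --grip 0.0 --force 15

```text
clock: 4.65
position: [0.4801, 0.1314, 0.254]
ee_rot: [3.141, -0.054, 0.001]
force: [0.7, 0.2, 0.1]
width: 0.53
```

Call:
move_arm --pt "0 0 0 0 0 0" --pt "0 0 0 0 0 0" --pt "0 0 0 0 0 0" --pt "0 0 0 0 0 0" --pt "0 0 0 0 0 0" --pt "0 0 0 0 0 0" --pt "0 0 0 0 0 0"

```text
clock: 5.35
position: [0.48, 0.1315, 0.2537]
ee_rot: [-3.141, 0.054, 0.0]
force: [0.5, 1.3, -1.2]
width: 0.164
```

```bash
python3 - <<'E'
from h import *
s=monitor.observe(); print(s["position"],s["width"],s["force"])
th0=0.48;
for a in np.arange(.48,1.5,.1): print(round(a,2),(.095*np.sin(a+.1-.75)-.095*np.sin(a-.75)).round(4),(.095*np.cos(a+.1-.75)-.095*np.cos(a-.75)).round(4))
E
```

```text
[0.48002299 0.13151367 0.25370657] 0.16422236080436592 [ 0.48903409  1.25880396 -1.2309069 ]
0.48 0.0093 0.0021
0.58 0.0094 0.0011
0.68 0.0095 0.0002
0.78 0.0095 -0.0008
0.88 0.0093 -0.0017
0.98 0.0091 -0.0026
1.08 0.0088 -0.0035
1.18 0.0084 -0.0044
1.28 0.0079 -0.0052
1.38 0.0074 -0.006
1.48 0.0068 -0.0067
```

Call:
move_arm --pt "0.02 0.93 0.24 0 0 0" --pt "0.02 0.94 0.14 0 0 0" --pt "0.02 0.95 0.05 0 0 0" --pt "0.02 0.95 -0.05 0 0 0" --pt "0.02 0.94 -0.14 0 0 0" --pt "0 0 0 0 0 0"

```text
clock: 5.95
position: [0.4824, 0.1786, 0.2567]
ee_rot: [3.141, -0.054, 0.004]
force: [3.9, -1.7, 0.5]
width: 0.167
```

```bash
python3 - <<'E'
from h import *
s=monitor.observe(); print(s["position"],s["width"],s["force"],s["ft_torque"])
E
```

```text
[0.48238449 0.17858897 0.25667265] 0.16717322322601028 [ 3.91855606 -1.68431973  0.48562595] [-0.24412128 -0.91542227 -0.10062283]
```

Call:
move_arm --pt "0 0.92 -0.22 0 0 0" --pt "0 0.9 -0.3 0 0 0" --pt "0 0.86 -0.4 0 0 0" --pt "0 0.82 -0.48 0 0 0" --pt "0 0.76 -0.55 0 0 0" --pt "0 0.4 -0.3 0 0 0" --pt "0 0 0 0 0 0" --pt "0 0 0 0 0 0"

```text
clock: 6.75
position: [0.4832, 0.2196, 0.2341]
ee_rot: [3.133, -0.062, 0.003]
force: [4.0, -18.6, 11.3]
width: 0.166
```

```bash
python3 - <<'E'
from h import *
s=monitor.observe(); print(s["position"],s["width"],s["force"],s["ft_torque"])
im=grab("side"); crop(im,150,190,160,110,5,"cside2")
E
```

```text
[0.48323888 0.21964749 0.23413769] 0.16604243475364897 [  3.98210571 -18.64507322  11.32615239] [-3.92639913 -0.7100278  -0.06131398]
```

View pics/cside2.png

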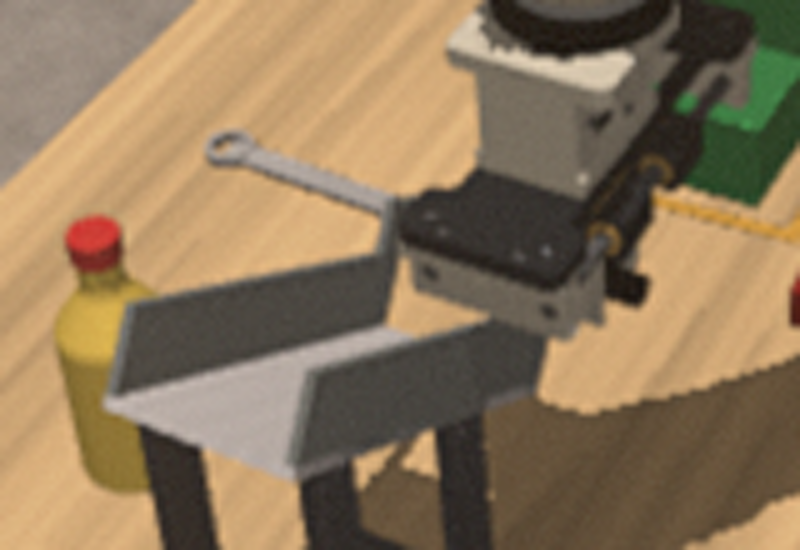

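The flap is against its open stop: the measured force opposes the motion, and the blue flap no longer shows below the shaft. Swinging it back shut.

Call:
move_arm --pt "0 -0.9 0.8 0 0 0" --pt "0 -0.8 0.55 0 0 0" --pt "0 -0.83 0.46 0 0 0" --pt "0 -0.88 0.37 0 0 0" --pt "0 -0.91 0.28 0 0 0" --pt "0 -0.93 0.19 0 0 0" --pt "0 -0.95 0.09 0 0 0" --pt "0 0 0 0 0 0"

```text
clock: 7.6
position: [0.4807, 0.1649, 0.2625]
ee_rot: [-3.138, 0.053, -0.001]
force: [-4.8, 3.0, 12.1]
width: 0.172
```

Call:
move_arm --pt "0 -0.95 0 0 0 0" --pt "0 -0.95 -0.09 0 0 0" --pt "0 -0.93 -0.19 0 0 0" --pt "0 -0.91 -0.28 0 0 0" --pt "0 0 0 0 0 0"

```text
clock: 8.1
position: [0.4789, 0.126, 0.2555]
ee_rot: [3.141, -0.053, -0.006]
force: [-9.2, -1.0, 6.1]
width: 0.169
```

Call:
move_arm --pt "-0.05 -0.88 -0.37 0 0 0" --pt "-0.05 -0.83 -0.46 0 0 0" --pt "-0.05 -0.78 -0.53 0 0 0" --pt "-0.05 -0.73 -0.61 0 0 0" --pt "0 -0.45 -0.45 0 0 0" --pt "0 0 0 0 0 0" --pt "0 0 0 0 0 0"

```text
clock: 8.8
position: [0.4772, 0.0898, 0.2309]
ee_rot: [3.141, -0.052, -0.006]
force: [-6.1, 1.1, 3.1]
width: 0.168
```

```bash
python3 - <<'E'
from h import *
s=monitor.observe(); print(s["position"],s["width"],s["force"],s["ft_torque"])
E
```

```text
[0.4771623  0.08976855 0.2309129 ] 0.1682560059606966 [-6.13084661  1.1308846   3.09153693] [ 0.4281604   1.38084298 -0.0492863 ]
```

Call:
move_arm --pt "-0.05 -0.3 -0.3 0 0 0" --pt "0 -0.1 -0.1 0 0 0" --pt "0 0 0 0 0 0" --pt "0 0 0 0 0 0"

```text
clock: 9.2
position: [0.4783, 0.0895, 0.2291]
ee_rot: [-3.137, 0.048, -0.002]
force: [-7.4, 10.9, 15.1]
width: 0.169
```

```bash
python3 - <<'E'
from h import *
s=monitor.observe(); print(s["position"],s["width"],s["force"],s["ft_torque"])
E
```

```text
[0.47830778 0.08950769 0.22911297] 0.16946373469015746 [-7.37091257 10.8530009  15.1463454 ] [ 2.41129835  1.56456113 -0.07141513]
```

The forces now show the flap on its shut stop. Releasing and going to block A.

Call:
move_arm --pt "0 0.3 0.3 0 0 0" --pt "0 0 0 0 0 0" --pt "0 0 0 0 0 0" --pt "0 0 0 0 0 0" --pt "0 0 0 0 0 0" --pt "0 0 0 0 0 0" --grip 0.7

```text
clock: 9.8
position: [0.4785, 0.0877, 0.2301]
ee_rot: [3.141, -0.054, -0.001]
force: [-0.5, -0.1, -0.4]
width: 0.643
```

Call:
move_arm --pt "0 0 2 0 0 0" --pt "0 0 4 0 0 0" --pt "0 0 4 0 0 0" --pt "-0.5 -3 0 0 0 0" --pt "-0.5 -4 0 0 0 1.5" --pt "-0.5 -4 0 0 0 1.5" --pt "0 0 0 0 0 1.6" --pt "0 0 0 0 0 0"

```text
clock: 10.6
position: [0.4634, -0.0229, 0.3302]
ee_rot: [3.141, 0.069, -0.0]
force: [0.8, 0.9, 0.6]
width: 0.699
```

```bash
cat > look.py <<'E'
from h import *
import sys
np.set_printoptions(suppress=True,precision=3)
def wblocks(w,hide=330):
    out=[]
    for c,m,st in blobs(redmask(w["color"]),400):
        ok=st[1]>1 and st[0]>1 and st[0]+st[2]<559
        x,f=boxfit(w,m,[.064,.038,.030],back(w,c,.02)[0][:2]); x[2]=(x[2]+np.pi/2)%np.pi-np.pi/2
        out.append((x,round(float(f/m.sum()),2),ok))
    return out
if __name__=="__main__":
    w=grab("wrist"); s=w["state"]; print("tcp",s["position"],"yaw",2*np.arctan2(s["ee_rot"][1],s["ee_rot"][0]),s["width"],s["clock"])
    for o in wblocks(w): print(*o)
    if len(sys.argv)>1: cv2.imwrite(f"pics/{sys.argv[1]}.png",w["color"][:,:,::-1])
E
python3 look.py w2
```

```text
tcp [ 0.463 -0.023  0.33 ] yaw 0.04395394001872104 0.6990860578225014 10.6
[ 0.445 -0.038  0.043] 0.18 True
[ 0.445 -0.15  -0.282] 0.19 True
[ 0.438 -0.25  -0.296] 0.2 True
```

View pics/w2.png

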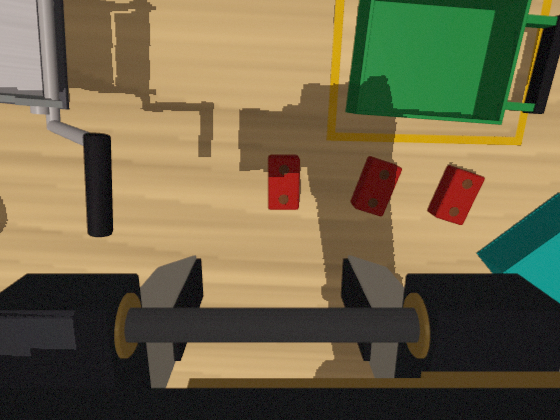

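The wrist view shows the three blocks at (284,182), (377,186) and (456,194). The fits agree with the top view to a few mm. Picking block A.

Call:
move_arm --pt "-0.9 -0.8 -4 0 0 0" --pt "-0.9 -0.7 -4 0 0 0" --pt "0 0 -5 0 0 0" --pt "0 0 -5 0 0 0" --pt "0 0 -5 0 0 0" --pt "0 0 -4 0 0 0" --pt "0 0 -2.8 0 0 0" --pt "0 0 0 0 0 0"

```text
clock: 11.45
position: [0.4435, -0.0354, 0.0294]
ee_rot: [-3.139, -0.076, 0.009]
force: [-0.1, -0.3, 0.3]
width: 0.702
```

Call:
move_arm --pt "0 0 0 0 0 0" --pt "0 0 0 0 0 0" --pt "0 0 0 0 0 0" --pt "0 0 0 0 0 0" --pt "0 0 0 0 0 0" --pt "0 0 0 0 0 0" --grip 0.0 --force 25

```text
clock: 12.05
position: [0.4465, -0.0371, 0.0335]
ee_rot: [3.14, 0.072, 0.004]
force: [-1.3, 0.6, 10.9]
width: 0.413
```

Call:
move_arm --pt "0 0 2.5 0 0 0" --pt "0 0 4.5 0 0 0" --pt "0 0 4.5 0 0 0" --pt "0 0 4.5 0 0 0" --pt "0 0 4.5 0 0 0" --pt "0 0 4.5 0 0 -1.5" --pt "0 0 4 0 0 -1.5" --pt "0 0 3.6 0 0 -1.3"

```text
clock: 12.85
position: [0.4451, -0.0369, 0.3611]
ee_rot: [3.141, -0.047, 0.004]
force: [1.7, -0.1, -1.2]
width: 0.412
```

Call:
move_arm --pt "1.5 4 0 0 0 0" --pt "1.5 4 0 0 0 0" --pt "1.5 4 0 0 0 0" --pt "1.5 4 0 0 0 0" --pt "1.5 4 0 0 0 0" --pt "1.5 4 0 0 0 0" --pt "1.5 4 0 0 0 0" --pt "1.5 4 0 0 0 0"

```text
clock: 13.65
position: [0.5659, 0.2842, 0.3587]
ee_rot: [3.141, -0.047, 0.001]
force: [0.9, -0.7, -0.2]
width: 0.413
```

Call:
move_arm --pt "2 4.3 0 0 0 0" --pt "0 0 0 0 0 0" --pt "0 0 0 0 0 0"

```text
clock: 13.95
position: [0.585, 0.3269, 0.3577]
ee_rot: [3.141, -0.043, -0.002]
force: [0.3, -0.2, -0.1]
width: 0.409
```

```bash
python3 - <<'E'
from h import *
w=grab("wrist");s=w["state"];print(s["position"],s["width"],s["clock"],2*np.arctan2(s["ee_rot"][1],s["ee_rot"][0]))
cv2.imwrite("pics/w3.png",w["color"][:,:,::-1])
E
```

```text
[0.58504256 0.32688216 0.35772341] 0.40923270248762655 13.95 -0.027156609157207228
```

View pics/w3.png

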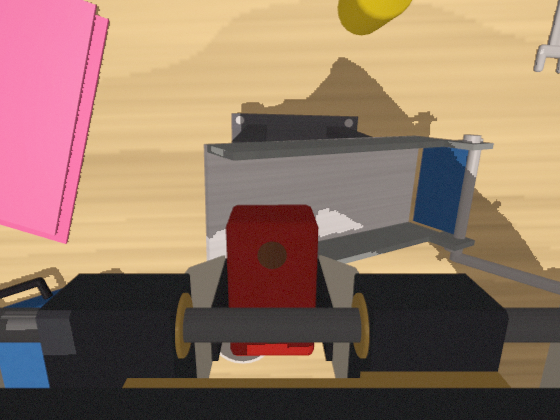

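```bash
python3 - <<'E'
from h import *
np.set_printoptions(suppress=True,precision=3)
w=grab("wrist")
h=.04;n=np.array([0,-.53*h,.848*h])
mod=np.array([[.042,0,.118],[.042,.191,.237],[.042,.191,.237]+n,[-.042,0,.118],[-.042,.191,.237]])
c=np.array([.583,.181,-.03]); print(proj(w,fr(c,mod)))
m2=mod[[0,1]]; obs=np.array([[419,148],[206,152]])
r=least_squares(lambda p:(proj(w,fr(p,m2))-obs).ravel(),c); print(r.x,r.fun)
E
```

```text
[[418.021 135.188]
 [204.166 150.699]
 [229.797 158.072]
 [408.989 216.334]
 [209.896 263.175]]
[ 0.571  0.183 -0.09 ] [-1.029 -0.177  0.708  0.008]
```

The held block is over the floor near its top end, and the chute edges land within a few pixels of the prediction. Lowering and letting go.

Call:
move_arm --pt "0.2 0 -3 0 0 0" --pt "0 0 -3 0 0 0" --pt "0 0 -3.1 0 0 0" --pt "0 0 0 0 0 0"

```text
clock: 14.45
position: [0.5865, 0.3222, 0.2638]
ee_rot: [3.136, -0.049, -0.007]
force: [-0.7, -0.2, -1.7]
width: 0.412
```

Call:
move_arm --pt "0 0 0 0 0 0" --pt "0 0 0 0 0 0" --pt "0 0 0 0 0 0" --pt "0 0 0 0 0 0" --grip 0.62

```text
clock: 14.85
position: [0.5879, 0.3263, 0.2687]
ee_rot: [-3.14, 0.046, -0.003]
force: [0.3, 0.5, 0.4]
width: 0.611
```

Call:
move_arm --pt "0 0 3 0 0 0" --pt "0 0 3.5 0 0 0" --pt "0 0 3.5 0 0 0" --pt "0 0 0 0 0 0"

```text
clock: 15.25
position: [0.5884, 0.3277, 0.3735]
ee_rot: [-3.136, 0.045, -0.011]
force: [0.1, 0.9, 0.1]
width: 0.623
```

```bash
python3 - <<'E'
from h import *
w=grab("wrist");s=w["state"];print(s["position"],s["width"],s["clock"])
cv2.imwrite("pics/w4.png",w["color"][:,:,::-1])
for c,m,st in blobs(redmask(w["color"]),200): print(c,st)
E
```

```text
[0.58844158 0.32772731 0.37350048] 0.6232532087652137 15.25
[411.35236769 183.5724234 ] [ 386  151   54   69 2872]
```

View pics/w4.png

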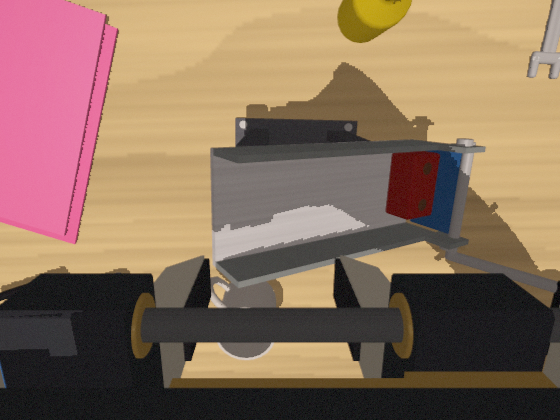

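Block A lies at the flap, at (411,184) in the wrist view. On to block B.

Call:
move_arm --pt "-1 -3 0 0 0 -1.1" --pt "-1 -4 0 0 0 -1.1" --pt "-1 -4 0 0 0 -1.1" --pt "-1 -4 0 0 0 -1.1" --pt "-1 -4 0 0 0 -1.1" --pt "-1 -4 0 0 0 -1.1" --pt "-1 -4 -0.5 0 0 -1.1" --pt "-1 -4 -0.5 0 0 -1.1"

```text
clock: 16.1
position: [0.5066, 0.0142, 0.3565]
ee_rot: [3.128, -0.288, -0.001]
force: [0.5, -0.9, 0.2]
width: 0.623
```

Call:
move_arm --pt "-1 -4 -0.5 0 0 -1.1" --pt "-1 -4 -1 0 0 -1.1" --pt "-1 -4 -1 0 0 -1.1" --pt "-1.5 -3 0 0 0 -1.1" --pt "0 0 0 0 0 -0.6" --pt "0 0 0 0 0 0" --grip 0.7

```text
clock: 16.7
position: [0.4621, -0.1344, 0.3318]
ee_rot: [-3.112, 0.426, 0.001]
force: [0.4, 0.6, -0.0]
width: 0.699
```

```bash
python3 look.py
```

```text
tcp [ 0.462 -0.134  0.332] yaw 6.011326480055503 0.6988333094004074 16.7
[ 0.438 -0.25  -0.25 ] 0.19 True
[ 0.445 -0.15  -0.24 ] 0.18 True
```

Call:
move_arm --pt "-0.8 -0.8 -4 0 0 0" --pt "-0.8 -0.8 -4 0 0 0" --pt "0 0 -5 0 0 0" --pt "0 0 -5 0 0 0" --pt "0 0 -5 0 0 0" --pt "0 0 -4 0 0 0" --pt "0 0 -2.9 0 0 0" --pt "0 0 0 0 0 0"

```text
clock: 17.55
position: [0.4448, -0.1477, 0.0302]
ee_rot: [-3.112, 0.417, 0.01]
force: [-0.7, 0.6, 0.3]
width: 0.698
```

Call:
move_arm --pt "0 0 0 0 0 0" --pt "0 0 0 0 0 0" --pt "0 0 0 0 0 0" --pt "0 0 0 0 0 0" --pt "0 0 0 0 0 0" --pt "0 0 0 0 0 0" --grip 0.0 --force 25

```text
clock: 18.15
position: [0.4475, -0.1503, 0.0345]
ee_rot: [3.112, -0.423, 0.004]
force: [-1.6, 1.2, 9.5]
width: 0.413
```

Call:
move_arm --pt "0 0 2.5 0 0 0" --pt "0 0 4.5 0 0 1.7" --pt "0 0 4.5 0 0 1.7" --pt "0 0 4.5 0 0 1.7" --pt "0 0 4.5 0 0 1.7" --pt "0 0 4.5 0 0 1.7" --pt "0 0 4 0 0 1.7" --pt "0 0 3.6 0 0 1.7"

```text
clock: 18.95
position: [0.4462, -0.1499, 0.3622]
ee_rot: [3.139, -0.096, 0.003]
force: [0.8, -0.3, -0.5]
width: 0.416
```

```bash
python3 look.py
```

```text
tcp [ 0.446 -0.15   0.362] yaw -0.0610116753459965 0.4158233500568135 18.95
[ 0.438 -0.25  -0.272] 0.18 True
[ 0.357 -0.125 -1.344] 0.8 True
[ 0.168 -0.122 -1.128] 1.19 True
```

Call:
move_arm --pt "1.2 4 0 0 0 0.9" --pt "1.2 4 0 0 0 0.9" --pt "1.2 4 0 0 0 0" --pt "1.2 4 0 0 0 0" --pt "1.2 4 0 0 0 0" --pt "1.2 4 0 0 0 0" --pt "1.2 4 0 0 0 0" --pt "1.2 4 0 0 0 0"

```text
clock: 19.8
position: [0.5426, 0.1713, 0.3595]
ee_rot: [3.141, -0.049, 0.001]
force: [1.2, -0.9, -0.4]
width: 0.411
```

Call:
move_arm --pt "1.2 4 0 0 0 0" --pt "1.2 4 0 0 0 0" --pt "1.1 4 0 0 0 0" --pt "1.0 3.7 0 0 0 0" --pt "0 0 0 0 0 0" --pt "0 0 0 0 0 0"

```text
clock: 20.4
position: [0.587, 0.3279, 0.3588]
ee_rot: [3.141, -0.045, -0.001]
force: [-0.0, 0.2, -0.9]
width: 0.413
```

Call:
move_arm --pt "0 0 -3 0 0 0" --pt "0 0 -3 0 0 0" --pt "0 0 -3.1 0 0 0" --pt "0 0 0 0 0 0"

```text
clock: 20.8
position: [0.5866, 0.3232, 0.2644]
ee_rot: [3.136, -0.051, -0.008]
force: [-0.5, -0.5, -1.0]
width: 0.413
```

Call:
move_arm --pt "0 0 0 0 0 0" --pt "0 0 0 0 0 0" --pt "0 0 0 0 0 0" --pt "0 0 0 0 0 0" --grip 0.62

```text
clock: 21.2
position: [0.5879, 0.3273, 0.2697]
ee_rot: [-3.14, 0.049, -0.003]
force: [-0.2, -0.5, 0.1]
width: 0.615
```

Call:
move_arm --pt "0 0 3 0 0 0" --pt "0 0 3.5 0 0 0" --pt "0 0 3.5 0 0 0" --pt "0 0 0 0 0 0"

```text
clock: 21.6
position: [0.5884, 0.3287, 0.3745]
ee_rot: [-3.136, 0.048, -0.011]
force: [-0.1, 1.0, -0.9]
width: 0.619
```

```bash
python3 - <<'E'
from h import *
w=grab("wrist");s=w["state"];print(s["position"],s["width"],s["clock"])
for c,m,st in blobs(redmask(w["color"]),200): print(c,st)
E
```

```text
[0.58837981 0.32874668 0.37450951] 0.6192974279586377 21.6
[397.73352003 185.34446359] [ 360  151   80   73 4642]
```

Call:
move_arm --pt "-1 -3 0 0 0 -1.1" --pt "-1 -4 0 0 0 -1.1" --pt "-1 -4 0 0 0 -1.1" --pt "-1 -4 0 0 0 -1.1" --pt "-1 -4 0 0 0 -1.1" --pt "-1 -4 0 0 0 -1.1" --pt "-1 -4 -0.5 0 0 -1.1" --pt "-1 -4 -0.5 0 0 -1.1"

```text
clock: 22.45
position: [0.5066, 0.0152, 0.3575]
ee_rot: [3.128, -0.291, -0.001]
force: [0.7, -0.9, -0.0]
width: 0.616
```

Call:
move_arm --pt "-1 -4 -0.5 0 0 -1.1" --pt "-1 -4 -1 0 0 -1.1" --pt "-1 -4 -1 0 0 -1.1" --pt "-1 -4 0 0 0 -1.1" --pt "-0.5 -4 0 0 0 -0.6" --pt "0 -4 0 0 0 0" --pt "0 -1.5 0 0 0 0" --pt "0 0 0 0 0 0" --grip 0.7

```text
clock: 23.25
position: [0.4617, -0.2404, 0.3322]
ee_rot: [-3.112, 0.432, 0.002]
force: [-0.2, 0.8, 0.5]
width: 0.699
```

```bash
python3 look.py
```

```text
tcp [ 0.462 -0.24   0.332] yaw 6.007315027192419 0.699282003663807 23.25
[ 0.438 -0.251 -0.273] 0.17 True
```

Call:
move_arm --pt "-1.1 -0.5 -4 0 0 0" --pt "-1.1 -0.5 -4 0 0 0" --pt "0 0 -5 0 0 0" --pt "0 0 -5 0 0 0" --pt "0 0 -5 0 0 0" --pt "0 0 -4 0 0 0" --pt "0 0 -2.9 0 0 0" --pt "0 0 0 0 0 0"

```text
clock: 24.1
position: [0.4387, -0.2446, 0.0313]
ee_rot: [-3.11, 0.42, 0.009]
force: [-0.5, -0.3, 0.6]
width: 0.699
```

Call:
move_arm --pt "0 0 0 0 0 0" --pt "0 0 0 0 0 0" --pt "0 0 0 0 0 0" --pt "0 0 0 0 0 0" --pt "0 0 0 0 0 0" --pt "0 0 0 0 0 0" --grip 0.0 --force 25

```text
clock: 24.7
position: [0.4414, -0.2485, 0.0356]
ee_rot: [3.112, -0.426, 0.003]
force: [-1.9, 0.4, 10.1]
width: 0.411
```

Call:
move_arm --pt "0 0 2.5 0 0 0" --pt "0 0 4.5 0 0 1.7" --pt "0 0 4.5 0 0 1.7" --pt "0 0 4.5 0 0 1.7" --pt "0 0 4.5 0 0 1.7" --pt "0 0 4.5 0 0 1.7" --pt "0 0 4 0 0 1.7" --pt "0 0 3.6 0 0 1.7"

```text
clock: 25.5
position: [0.4403, -0.2478, 0.3632]
ee_rot: [3.139, -0.099, 0.003]
force: [0.7, -0.5, -0.7]
width: 0.41
```

Call:
move_arm --pt "1 4 0 0 0 0.9" --pt "1 4 0 0 0 0.9" --pt "1 4 0 0 0 0" --pt "1 4 0 0 0 0" --pt "1 4 0 0 0 0" --pt "1 4 0 0 0 0" --pt "1 4 0 0 0 0" --pt "1 4 0 0 0 0"

```text
clock: 26.3
position: [0.5204, 0.0734, 0.3608]
ee_rot: [3.141, -0.052, 0.001]
force: [1.3, -0.1, -0.7]
width: 0.411
```

Call:
move_arm --pt "1 4 0 0 0 0" --pt "1 4 0 0 0 0" --pt "1 4 0 0 0 0" --pt "1 4 0 0 0 0" --pt "1 4 0 0 0 0" --pt "1.5 4.3 0 0 0 0" --pt "0 0 0 0 0 0" --pt "0 0 0 0 0 0"

```text
clock: 27.1
position: [0.585, 0.3161, 0.3599]
ee_rot: [-3.141, 0.048, 0.001]
force: [0.3, -1.1, -0.6]
width: 0.41
```

Call:
move_arm --pt "0 0.2 -3 0 0 0" --pt "0 0 -3 0 0 0" --pt "0 0 -3.1 0 0 0" --pt "0 0 0 0 0 0"

```text
clock: 27.5
position: [0.5847, 0.313, 0.2656]
ee_rot: [3.136, -0.055, -0.007]
force: [-0.6, -0.4, -1.0]
width: 0.415
```

Call:
move_arm --pt "0 0 0 0 0 0" --pt "0 0 0 0 0 0" --pt "0 0 0 0 0 0" --pt "0 0 0 0 0 0" --grip 0.62

```text
clock: 27.9
position: [0.5859, 0.3173, 0.2707]
ee_rot: [-3.14, 0.051, -0.003]
force: [-0.3, 0.3, 0.7]
width: 0.616
```

Call:
move_arm --pt "0 0 3 0 0 0" --pt "0 0 3.5 0 0 0" --pt "0 0 3.5 0 0 0" --pt "0 0 0 0 0 0"

```text
clock: 28.3
position: [0.5863, 0.3188, 0.3754]
ee_rot: [-3.136, 0.051, -0.011]
force: [0.7, 0.9, -0.5]
width: 0.616
```

```bash
python3 - <<'E'
from h import *
w=grab("wrist");s=w["state"];print(s["position"],s["width"],s["clock"])
for c,m,st in blobs(redmask(w["color"]),200): print(c,st)
t=grab("top"); t2=grab("side")
a=cv2.resize(w["color"][100:320,190:520],None,fx=1.5,fy=1.5); b=cv2.resize(t2["color"][150:320,130:350],None,fx=1.5,fy=1.5)
H=max(a.shape[0],b.shape[0]); q=np.zeros((H,a.shape[1]+b.shape[1],3),np.uint8); q[:a.shape[0],:a.shape[1]]=a; q[:b.shape[0],a.shape[1]:]=b
cv2.imwrite("pics/m5.png",q[...,::-1][:, :800])
E
```

```text
[0.58633599 0.31875156 0.37539914] 0.6163719850650153 28.3
[370.58402758 187.58517667] [ 319  149  111   86 6962]
```

View pics/m5.png

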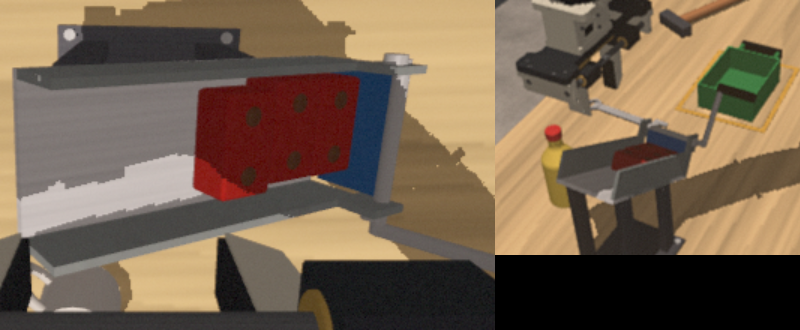

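All three blocks lie in a row behind the shut flap. Checking for a fourth block, then going over to the tub handle.

```bash
python3 - <<'E'
from h import *
for n in("top","side"):
    im=grab(n); print(n,[(round(d["p"],2),[int(v) for v in d["rect"]]) for d in outline_of(n,"block1")])
    hsv=cv2.cvtColor(im["color"],cv2.COLOR_RGB2HSV)
    m=(((hsv[...,0]<9)|(hsv[...,0]>170))&(hsv[...,1]>140)&(hsv[...,2]>50)).astype(np.uint8)
    for c,_,st in blobs(m,40): print(c,st)
E
```

```text
top [(0.67, [170, 180, 16, 26]), (0.64, [183, 183, 21, 27]), (0.58, [151, 177, 25, 28]), (0.48, [198, 181, 39, 69])]
[185.69148936 123.75531915] [181 119  11  11  94]
[179.2106319  193.72316951] [156 179  49  30 997]
side [(0.83, [211, 249, 26, 16])]
[168.30693069 238.02970297] [163 233  11  11 101]
[224.55182073 253.29411765] [208 246  42  17 357]
[118.21889401 397.18663594] [ 97 373  44  47 434]
```

Call:
move_arm --pt "0 -3 0 0 0 0" --pt "0 -4 0 0 0 0" --pt "0 -4 0 0 0 0" --pt "0 -4 0 0 0 0" --pt "0 -4 0 0 0 0" --pt "0 -4 0 0 0 0" --pt "0 -4 0 0 0 0" --pt "0 -4 0 0 0 0"

```text
clock: 29.45
position: [0.5851, 0.0051, 0.3687]
ee_rot: [3.141, -0.051, -0.001]
force: [0.2, -0.8, 0.4]
width: 0.62
```

Call:
move_arm --pt "0 -4 -2 0 0 0" --pt "0 -4 -2 0 0 0" --pt "0 -4 -2 0 0 0" --pt "0 -4 -2 0 0 0" --pt "0 -4 -2 0 0 0" --pt "0 -4 -2 0 0 0" --pt "0 -4 0 0 0 0" --pt "0 0 0 0 0 0"

```text
clock: 30.25
position: [0.5832, -0.281, 0.2467]
ee_rot: [3.139, -0.066, -0.006]
force: [0.3, 0.3, -1.3]
width: 0.622
```

```bash
python3 - <<'E'
from h import *
w=grab("wrist");s=w["state"];print(s["position"],s["width"],s["clock"])
cv2.imwrite("pics/w6.png",w["color"][:,:,::-1])
E
```

```text
[ 0.58322116 -0.28099236  0.2467365 ] 0.6221142337390762 30.25
```

View pics/w6.png

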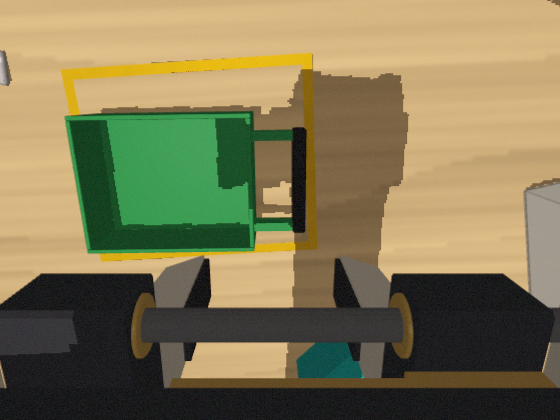

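```bash
python3 - <<'E'
from h import *
np.set_printoptions(suppress=True,precision=4)
w=grab("wrist")
print(back(w,[[298,128],[299,231]],.053)); 
q=np.array([[68,117],[252,112],[256,248],[88,251]])
m=np.array([[.062,.0775,.062],[.062,-.0775,.062],[-.062,-.0775,.062],[-.062,.0775,.062]])
r=least_squares(lambda p:(proj(w,fr(p,m))-q).ravel(),[.59,-.185,0]);print(r.x,r.fun)
b=np.array([[64,70],[312,55]]) # bay outer +x corners
mb=np.array([[.1,.12,0],[.1,-.12,0]])
r=least_squares(lambda p:(proj(w,fr(p,mb))-b).ravel(),[.6,-.2,0]);print("bay",r.x,r.fun)
E
```

```text
[[ 0.6369 -0.3016  0.053 ]
 [ 0.5425 -0.3008  0.053 ]]
[ 0.5922 -0.1843 -0.0228] [-1.8608 -2.3777  0.1904 -0.4451  0.3435  2.0889  1.5177  1.5338]
bay [ 0.598  -0.2023  0.0178] [-1.029   0.2103  1.0173 -0.0231]
```

Call:
move_arm --pt "0.9 -1 -3 0 0 0" --pt "0.8 -1.1 -4 0 0 0" --pt "0 0 -3 0 0 0" --pt "0 0 0 0 0 0" --pt "0 0 0 0 0 0" --pt "0 0 0 0 0 0" --grip 0.3

```text
clock: 30.95
position: [0.604, -0.2931, 0.1517]
ee_rot: [3.141, -0.049, 0.005]
force: [0.0, -0.1, 0.6]
width: 0.297
```

```bash
python3 - <<'E'
from h import *
s=monitor.observe();print(s["position"],s["width"],2*np.arctan2(s["ee_rot"][1],s["ee_rot"][0]),s["force"])
E
```

```text
[ 0.60400484 -0.29307147  0.15173831] 0.2969787460730871 -0.031115950121782244 [ 0.02597321 -0.10391322  0.57551079]
```

Call:
move_arm --pt "0 -0.8 -2 0 0 0" --pt "0 0 -3 0 0 0" --pt "0 0 -3 0 0 0" --pt "0 0 -2.5 0 0 0" --pt "0 0 0 0 0 0"

```text
clock: 31.45
position: [0.6014, -0.3015, 0.0429]
ee_rot: [-3.14, 0.05, 0.004]
force: [-0.9, 0.5, -0.6]
width: 0.3
```

Call:
move_arm --pt "0 0 0 0 0 0" --pt "0 0 0 0 0 0" --pt "0 0 0 0 0 0" --pt "0 0 0 0 0 0" --pt "0 0 0 0 0 0" --grip 0.0 --force 30

```text
clock: 31.95
position: [0.6041, -0.3031, 0.0468]
ee_rot: [3.139, -0.052, 0.006]
force: [-1.1, -1.6, 7.8]
width: 0.129
```

Call:
move_arm --pt "0 1 0 0 0 0" --pt "-0.1 2 0 0 0 0" --pt "-0.1 2.5 0 0 0 0" --pt "-0.1 2.5 0 0 0 0" --pt "-0.1 2.5 0 0 0 0" --pt "-0.1 2.5 0 0 0 0" --pt "-0.1 2.5 0 0 0 0" --pt "0 0 0 0 0 0"

```text
clock: 32.75
position: [0.5981, -0.1428, 0.0465]
ee_rot: [-3.14, 0.044, -0.006]
force: [0.5, 5.0, 4.4]
width: 0.126
```

Call:
move_arm --pt "-0.1 2 0 0 0 0" --pt "-0.1 2.5 0 0 0 0" --pt "-0.1 2.5 0 0 0 0" --pt "-0.1 2.5 0 0 0 0" --pt "0 2.5 0 0 0 0" --pt "0 0 0 0 0 0"

```text
clock: 33.35
position: [0.5945, -0.0248, 0.0463]
ee_rot: [-3.14, 0.047, -0.007]
force: [1.3, 4.9, 5.0]
width: 0.131
```

```bash
python3 - <<'E'
from h import *
s=monitor.observe();print(s["position"],s["width"],2*np.arctan2(s["ee_rot"][1],s["ee_rot"][0]),s["force"])
im=grab("top"); t=grab("side")
a=cv2.resize(im["color"][150:260,90:300],None,fx=3.5,fy=3.5); b=cv2.resize(t["color"][150:320,130:350],None,fx=1,fy=1)
cv2.imwrite("pics/m7.png",a[...,::-1])
E
```

```text
[ 0.59446285 -0.02478432  0.04634794] 0.13077534466989554 6.253028784335041 [1.31393749 4.88659425 4.99436873]
```

View pics/m7.png

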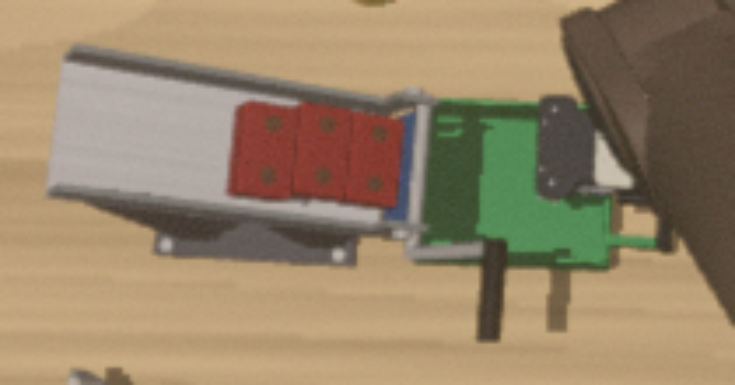

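The tub is nearly under the mouth, held straight, with the blocks still behind the shut flap. Pushing the last 24 mm and letting go.

Call:
move_arm --pt "0 1.2 0 0 0 0" --pt "0 1.2 0 0 0 0" --pt "0 0 0 0 0 0" --pt "0 0 0 0 0 0"

```text
clock: 33.85
position: [0.595, -0.0067, 0.0463]
ee_rot: [3.138, -0.056, 0.007]
force: [0.9, -7.3, 15.3]
width: 0.127
```

Call:
move_arm --pt "0 0 0 0 0 0" --pt "0 0 0 0 0 0" --pt "0 0 0 0 0 0" --grip 0.28

```text
clock: 34.15
position: [0.5922, -0.0036, 0.044]
ee_rot: [3.141, -0.052, -0.001]
force: [-0.1, -0.0, -0.4]
width: 0.271
```

Call:
move_arm --pt "0 0 2 0 0 0" --pt "0 0 4 0 0 0" --pt "0 0 4 0 0 0" --pt "0 0 4.5 0 0 0" --pt "0 0 4.5 0 0 0" --pt "0 0 4.5 0 0 0" --pt "0 0 4.5 0 0 0" --pt "0 0 2 0 0 0"

```text
clock: 34.95
position: [0.5934, -0.0024, 0.3486]
ee_rot: [-3.141, 0.05, -0.008]
force: [0.3, 0.6, -0.5]
width: 0.28
```

Call:
move_arm --pt "-2 1 0 0 0 0" --pt "-3 2 0 0 0 0" --pt "-3 2 0 0 0 0" --pt "-3 3 0 0 0 0" --pt "-0.5 1 0 0 0 0" --pt "0 0 0 0 0 0" --pt "0 0 0 0 0 0" --grip 0.7

```text
clock: 35.65
position: [0.4782, 0.086, 0.3441]
ee_rot: [3.141, -0.052, 0.0]
force: [0.3, -0.3, 0.9]
width: 0.699
```

```bash
python3 - <<'E'
from h import *
np.set_printoptions(suppress=True,precision=4)
w=grab("wrist");s=w["state"];print(s["position"],s["width"],2*np.arctan2(s["ee_rot"][1],s["ee_rot"][0]),s["force"],s["clock"])
cv2.imwrite("pics/w8.png",w["color"][:,:,::-1])
P=[[.478,.0895,.23]]; print(proj(w,P))
d=outline_of("wrist","flap_grip"); print([(x["p"],x["rect"]) for x in d])
E
```

```text
[0.4782 0.086  0.3441] 0.6993359199384775 -0.033049099773684774 [ 0.3422 -0.3438  0.8962] 35.65
[[266.9167 215.4836]]
[(0.8, [167.0, 8.8, 112.5, 247.5])]
```

View pics/w8.png

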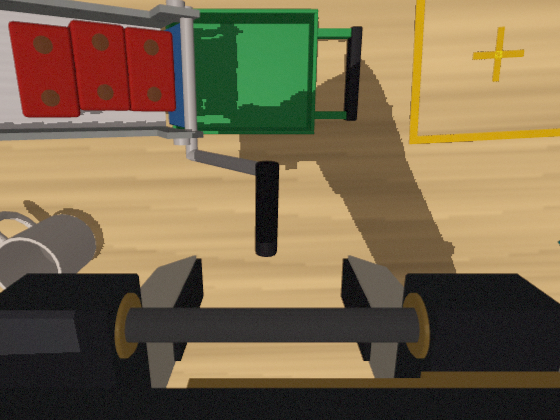

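```bash
python3 - <<'E'
from h import *
np.set_printoptions(suppress=True,precision=4)
w=grab("wrist")
print("cross",back(w,[[498,55]],0)); print("tub -y rim corners",back(w,[[317,10],[315,132]],.062)); print("handle bar",back(w,[[354,28],[352,119]],.053))
print("flap bar",back(w,[[267,163],[265,254]],.238))
E
```

```text
cross [[ 0.5971 -0.1869  0.    ]]
tub -y rim corners [[0.6402 0.0348 0.062 ]
 [0.5203 0.037  0.062 ]]
handle bar [[ 0.6239 -0.0046  0.053 ]
 [ 0.5322 -0.005   0.053 ]]
flap bar [[0.5165 0.0875 0.238 ]
 [0.4525 0.0914 0.238 ]]
```

Call:
move_arm --pt "0 0.3 -2 0 0 0" --pt "0 0 -3.5 0 0 0" --pt "0 0 -3.5 0 0 0" --pt "0 0 -2.4 0 0 0" --pt "0 0 0 0 0 0" --pt "0 0 0 0 0 0"

```text
clock: 36.4
position: [0.478, 0.0897, 0.2305]
ee_rot: [-3.141, 0.052, 0.001]
force: [-0.1, 0.2, 0.9]
width: 0.698
```

Call:
move_arm --pt "0 0 0 0 0 0" --pt "0 0 0 0 0 0" --pt "0 0 0 0 0 0" --pt "0 0 0 0 0 0" --pt "0 0 0 0 0 0" --pt "0 0 0 0 0 0" --pt "0 0 0 0 0 0" --pt "0 0 0 0 0 0" --grip 0.0 --force 20

```text
clock: 37.2
position: [0.4776, 0.0899, 0.2303]
ee_rot: [3.141, -0.051, -0.0]
force: [-0.8, -0.4, 0.2]
width: 0.171
```

Holding the handle at the shut pose. The tub is at about (0.58, 0.114) under the mouth, so I'm swinging the flap open.

Call:
move_arm --pt "0 0.73 0.61 0 0 0" --pt "0 0.78 0.53 0 0 0" --pt "0 0.83 0.46 0 0 0" --pt "0 0.88 0.37 0 0 0" --pt "0 0.91 0.28 0 0 0" --pt "0 0.93 0.19 0 0 0" --pt "0 0.95 0.09 0 0 0" --pt "0 0 0 0 0 0"

```text
clock: 38.0
position: [0.48, 0.15, 0.2572]
ee_rot: [3.141, -0.053, 0.008]
force: [5.6, -2.9, 6.8]
width: 0.167
```

Call:
move_arm --pt "0.03 0.95 0 0 0 0" --pt "0.03 0.95 -0.09 0 0 0" --pt "0.03 0.93 -0.19 0 0 0" --pt "0.03 0.91 -0.28 0 0 0" --pt "0.03 0.88 -0.37 0 0 0" --pt "0.03 0.83 -0.46 0 0 0" --pt "0 0.78 -0.53 0 0 0" --pt "0 0.73 -0.61 0 0 0"

```text
clock: 38.8
position: [0.4817, 0.2187, 0.2312]
ee_rot: [3.14, -0.055, 0.006]
force: [7.1, -6.2, 4.8]
width: 0.167
```

Call:
move_arm --pt "0 0.4 -0.4 0 0 0" --pt "0 0 0 0 0 0" --pt "0 0 0 0 0 0" --pt "0 0 0 0 0 0"

```text
clock: 39.2
position: [0.4816, 0.2197, 0.2274]
ee_rot: [3.135, -0.058, 0.005]
force: [2.0, -16.3, 14.0]
width: 0.166
```

```bash
python3 - <<'E'
from h import *
s=monitor.observe();print(s["position"],s["width"],s["force"])
im=grab("side"); c=im["color"]; crop(im,150,170,190,140,4,"s9")
E
```

```text
[0.4815926  0.21966972 0.22738362] 0.16649174955503612 [  2.00389208 -16.29393591  13.98024326]
```

View pics/s9.png

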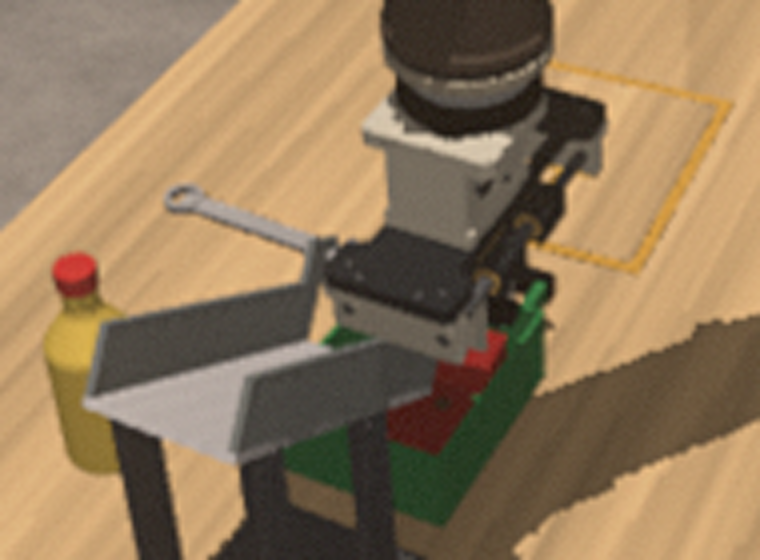

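The flap is on its open stop, the chute is empty and red blocks show inside the tub. Swinging it shut again.

Call:
move_arm --pt "0 -0.9 0.8 0 0 0" --pt "0 -0.8 0.6 0 0 0" --pt "0 -0.83 0.48 0 0 0" --pt "0 -0.88 0.39 0 0 0" --pt "0 -0.91 0.3 0 0 0" --pt "-0.03 -0.93 0.21 0 0 0" --pt "-0.03 -0.95 0.1 0 0 0" --pt "0 0 0 0 0 0"

```text
clock: 40.05
position: [0.4788, 0.1637, 0.2567]
ee_rot: [-3.138, 0.05, -0.003]
force: [-4.1, 2.4, 10.3]
width: 0.167
```

Call:
move_arm --pt "-0.03 -0.95 0 0 0 0" --pt "-0.03 -0.95 -0.09 0 0 0" --pt "-0.03 -0.93 -0.19 0 0 0" --pt "-0.03 -0.91 -0.28 0 0 0" --pt "-0.05 -0.88 -0.37 0 0 0" --pt "-0.05 -0.83 -0.46 0 0 0" --pt "-0.05 -0.78 -0.53 0 0 0" --pt "0 0 0 0 0 0"

```text
clock: 40.85
position: [0.4757, 0.1002, 0.2359]
ee_rot: [-3.14, 0.051, 0.001]
force: [-0.6, 2.8, -2.3]
width: 0.162
```

Call:
move_arm --pt "-0.05 -0.73 -0.61 0 0 0" --pt "0 -0.45 -0.45 0 0 0" --pt "0 0 0 0 0 0" --pt "0 0 0 0 0 0"

```text
clock: 41.25
position: [0.4753, 0.0898, 0.226]
ee_rot: [-3.139, 0.048, -0.0]
force: [-3.7, 6.5, 2.6]
width: 0.167
```

```bash
python3 - <<'E'
from h import *
s=monitor.observe();print(s["position"],s["width"],s["force"])
E
```

```text
[0.47531991 0.08977073 0.22596684] 0.1670099571603246 [-3.65888546  6.48138571  2.62201406]
```

Call:
move_arm --pt "0 -0.3 -0.3 0 0 0" --pt "0 -0.2 -0.2 0 0 0" --pt "0 0 0 0 0 0" --pt "0 0 0 0 0 0"

```text
clock: 41.65
position: [0.4767, 0.0895, 0.2234]
ee_rot: [-3.134, 0.043, -0.008]
force: [-6.8, 17.8, 21.1]
width: 0.165
```

```bash
python3 - <<'E'
from h import *
s=monitor.observe();print(s["position"],s["width"],s["force"])
E
```

```text
[0.47665024 0.08947657 0.22343661] 0.16467189883941916 [-6.7862663  17.78615831 21.11949973]
```

Call:
move_arm --pt "0 0.4 0.3 0 0 0" --pt "0 0 0 0 0 0" --pt "0 0 0 0 0 0" --pt "0 0 0 0 0 0" --pt "0 0 0 0 0 0" --pt "0 0 0 0 0 0" --grip 0.7

```text
clock: 42.25
position: [0.4755, 0.0862, 0.223]
ee_rot: [3.141, -0.052, -0.001]
force: [-1.1, 0.6, 0.5]
width: 0.643
```

Call:
move_arm --pt "0 0 2 0 0 0" --pt "0 0 4 0 0 0" --pt "0 0 4 0 0 0" --pt "0 -3 1 0 0 0" --pt "2 -3.5 0 0 0 0" --pt "3 -3.5 0 0 0 0" --pt "3 -3 0 0 0 0" --pt "0 0 0 0 0 0"

```text
clock: 43.05
position: [0.5581, -0.0497, 0.3318]
ee_rot: [3.14, -0.064, -0.001]
force: [0.3, 0.7, -1.1]
width: 0.7
```

```bash
python3 - <<'E'
from h import *
w=grab("wrist");s=w["state"];print(s["position"],s["width"],s["force"],s["clock"])
cv2.imwrite("pics/w10.png",w["color"][:,:,::-1])
for c,m,st in blobs(redmask(w["color"]),200): print(c,st)
E
```

```text
[ 0.55806215 -0.04974864  0.33179921] 0.7001132116143671 [ 0.33847614  0.66686009 -1.09584573] 43.05
[112.43207856 156.90861975] [  76  128   73   59 3666]
[173.06008855 155.65591398] [ 155  128   35   58 1581]
```

View pics/w10.png

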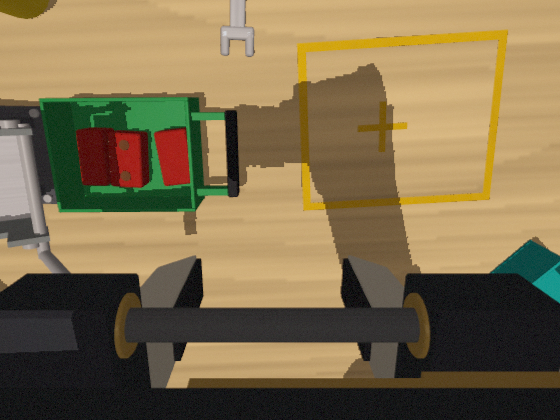

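```bash
python3 - <<'E'
from h import *
np.set_printoptions(suppress=True,precision=4)
w=grab("wrist")
print("cross",back(w,[[382,127]],0),"edges",back(w,[[303,127],[497,127]],0)); print("handle bar",back(w,[[233,112],[234,195]],.053))
t=grab("top"); hsv=cv2.cvtColor(t["color"],cv2.COLOR_RGB2HSV); m=((hsv[...,0]>17)&(hsv[...,0]<30)&(hsv[...,1]>150)&(hsv[...,2]>90)).astype(np.uint8)
for c,_,st in blobs(m,8): print(c,st,back(t,c,0)[0])
E
```

```text
cross [[ 0.5966 -0.1822  0.    ]] edges [[ 0.6002 -0.0858  0.    ]
 [ 0.5913 -0.3223  0.    ]]
handle bar [[ 0.6226 -0.007   0.053 ]
 [ 0.5311 -0.002   0.053 ]]
```

Three blocks lie in the tub at (95,157), (130,157) and (173,155), and the yellow cross at (382,127) is at about (0.597, -0.184). Grasping the tub handle.

Call:
move_arm --pt "1.6 2.3 -4 0 0 0" --pt "1.6 2.2 -4 0 0 0" --pt "0 0 -4 0 0 0" --pt "0 0 0 0 0 0" --pt "0 0 0 0 0 0" --pt "0 0 0 0 0 0" --grip 0.3

```text
clock: 43.8
position: [0.5884, 0.0017, 0.2159]
ee_rot: [3.141, -0.051, 0.005]
force: [0.2, 0.2, -0.6]
width: 0.306
```

```bash
python3 - <<'E'
from h import *
s=monitor.observe();print(s["position"],s["width"],s["force"],2*np.arctan2(s["ee_rot"][1],s["ee_rot"][0]))
E
```

```text
[0.58844861 0.00172049 0.21591475] 0.30623862956593423 [ 0.16724697  0.15307293 -0.60226273] -0.0327675208419922
```

Call:
move_arm --pt "0 -0.65 -3 0 0 0" --pt "0 0 -4 0 0 0" --pt "0 0 -4 0 0 0" --pt "0 0 -3.5 0 0 0" --pt "0 0 -2.5 0 0 0" --pt "0 0 0 0 0 0"

```text
clock: 44.4
position: [0.5868, -0.0058, 0.0423]
ee_rot: [3.14, -0.053, -0.003]
force: [-0.3, -0.4, 1.0]
width: 0.298
```

Call:
move_arm --pt "0 0 0 0 0 0" --pt "0 0 0 0 0 0" --pt "0 0 0 0 0 0" --pt "0 0 0 0 0 0" --pt "0 0 0 0 0 0" --grip 0.0 --force 30

```text
clock: 44.9
position: [0.5893, -0.0054, 0.0457]
ee_rot: [3.14, -0.052, 0.006]
force: [-0.6, -1.7, 8.4]
width: 0.128
```

Call:
move_arm --pt "0 -1 0 0 0 0" --pt "0 -2 0 0 0 0" --pt "0.2 -2.5 0 0 0 0" --pt "0.2 -2.5 0 0 0 0" --pt "0.2 -2.5 0 0 0 0" --pt "0.2 -2.5 0 0 0 0" --pt "0.2 -2 0 0 0 0" --pt "0 0 0 0 0 0"

```text
clock: 45.7
position: [0.5992, -0.1581, 0.0455]
ee_rot: [3.14, -0.057, 0.006]
force: [-2.1, -4.9, 16.9]
width: 0.131
```

Call:
move_arm --pt "0.2 -2 0 0 0 0" --pt "0.2 -2.5 0 0 0 0" --pt "0.2 -2.5 0 0 0 0" --pt "0 -2.5 0 0 0 0" --pt "0 -2.5 0 0 0 0" --pt "0 -2 0 0 0 0" --pt "0 -1 0 0 0 0" --pt "0 0 0 0 0 0"

```text
clock: 46.5
position: [0.6047, -0.3062, 0.0455]
ee_rot: [3.141, -0.054, 0.005]
force: [-1.7, 0.3, 12.2]
width: 0.131
```

```bash
python3 - <<'E'
from h import *
s=monitor.observe();print(s["position"],s["width"],s["force"],2*np.arctan2(s["ee_rot"][1],s["ee_rot"][0]))
E
```

```text
[ 0.60469122 -0.30620304  0.04553398] 0.13117363330257176 [-1.74148486  0.30690236 12.16467273] -0.034375669147246456
```

Call:
move_arm --pt "0 0 0 0 0 0" --pt "0 0 0 0 0 0" --pt "0 0 0 0 0 0" --pt "0 0 0 0 0 0" --grip 0.28

```text
clock: 46.9
position: [0.6034, -0.3051, 0.0433]
ee_rot: [3.141, -0.051, -0.0]
force: [0.7, 0.1, 0.1]
width: 0.282
```

Call:
move_arm --pt "0 0 2 0 0 0" --pt "0 0 4 0 0 0" --pt "0 0 4 0 0 0" --pt "0 0 4.5 0 0 0" --pt "0 0 4.5 0 0 0" --pt "-3 1 4.5 0 0 0" --pt "-3 1 3 0 0 0" --pt "0 0 0 0 0 0"

```text
clock: 47.7
position: [0.5457, -0.285, 0.3096]
ee_rot: [3.137, -0.05, 0.009]
force: [0.4, 0.2, -0.6]
width: 0.282
```

```bash
python3 - <<'E'
from h import *
np.set_printoptions(suppress=True,precision=4)
w=grab("wrist");s=w["state"];print(s["position"],s["force"],s["clock"])
def fit(im,name,lo):
    hsv=cv2.cvtColor(im["color"],cv2.COLOR_RGB2HSV); g=((hsv[...,0]>50)&(hsv[...,0]<78)&(hsv[...,1]>90)&(hsv[...,2]>25)).astype(np.uint8)
    for c,m,st in blobs(g,lo): print(name,"green",st,back(im,c,.031)[0])
    for c,_,st in blobs(redmask(im["color"]),150): print(name,"red",c,st[:5],back(im,c,.02)[0])
fit(w,"wrist",3000); t=grab("top"); fit(t,"top",400)
a=w["color"][:330]; b=cv2.resize(t["color"][140:270,90:400],None,fx=1.5,fy=1.5)
q=np.zeros((330+b.shape[0],560,3),np.uint8); q[:330]=a; q[330:,:b.shape[1]]=b; cv2.imwrite("pics/m11.png",q[...,::-1])
E
```

```text
[ 0.5457 -0.285   0.3096] [ 0.4393  0.1612 -0.6393] 47.7
wrist green [   87    65   198   126 13701] [ 0.6033 -0.1797  0.031 ]
wrist red [158.2226 132.8485] [ 122  102   73   64 3981] [ 0.5935 -0.1607  0.02  ]
wrist red [225.6179 132.2003] [ 205  102   40   62 2052] [ 0.5917 -0.2359  0.02  ]
top red [ 68.7105 169.7721] [ 41 131  50 109 860] [0.675  0.5657 0.02  ]
```

```bash
python3 - <<'E'
from h import *
np.set_printoptions(suppress=True,precision=4)
for n in ("wrist","top"):
    w=grab(n); hsv=cv2.cvtColor(w["color"],cv2.COLOR_RGB2HSV)
    g=((hsv[...,0]>45)&(hsv[...,0]<80)&(hsv[...,1]>80)&(hsv[...,2]>20)).astype(np.uint8)|(0 if n=="top" else redmask(w["color"]))
    d=max((d for d in outline_of(n,"tub")),key=lambda d:(d["mask"]&(g>0)).sum()); print(n,"net",d["p"],d["rect"])
    m=(g>0)&(d["mask"]>0)
    m=cv2.morphologyEx(m.astype(np.uint8),cv2.MORPH_CLOSE,np.ones((9,9)))
    m=cv2.morphologyEx(m,cv2.MORPH_OPEN,np.ones((25,25) if n=="wrist" else (11,11)))  # drops handle arms
    M=cv2.moments(m,True); c=back(w,[M["m10"]/M["m00"],M["m01"]/M["m00"]],.031)[0]
    x,f=boxfit(w,m.astype(float),[.124,.155,.062],c[:2]); print("tub fit",x,f/m.sum(), "from cross mm",1000*np.hypot(*(x[:2]-[.597,-.184])))
t=grab("top"); d=outline_of("top","flap_grip"); print([(round(q["p"],2),q["rect"]) for q in d]); 
print("shut bar",proj(t,[[.518,.0895,.2325],[.453,.0895,.2325]]),"at 0.15",proj(t,[[.48,.155+.095*np.sin(-.6),.164+.095*np.cos(-.6)]]))
k=(t["color"].max(2)<60).astype(np.uint8); k[:, :170]=0;k[:,260:]=0;k[:170]=0;k[270:]=0
for c,_,st in blobs(k,40): print("dark",c,st)
E
```

```text
wrist net 0.81 [83.9, 63.0, 209.3, 129.8]
tub fit [ 0.598  -0.1863 -0.0349] 0.7494280277112556 from cross mm 2.532297266588699
top net 0.89 [308.8, 170.1, 79.5, 50.5]
tub fit [ 0.6517 -0.1317  1.2256] 6.818392857142857 from cross mm 75.66528714157738
[]
shut bar [[230.6624 217.9564]
 [230.0286 246.8486]] at 0.15 [[224.4897 234.4039]]
```

```bash
python3 - <<'E'
from h import *
t=grab("top"); p=t["color"][226:244,200:250].max(2).mean(0); print(p.round().astype(int)); i=np.arange(200,250); wt=np.clip(90-p,0,None); print("bar column",(i*wt).sum()/wt.sum())
r=redmask(t["color"])[165:230,100:215].sum(); print("red on chute px",r)
n=outline_of("top","block1"); print([(round(q["p"],2),q["rect"]) for q in n])
E
```

```text
[178 179 179 178 178 179 178 178 179 179 179 179 179 179 179 179 179 179
 179 179 179 179 179 179 180 180 156 101  71  71  71  68  67  93 157 178
 179 179 180 180 180 180 179 180 181 181 157 123 111 111]
bar column 230.09313725490196
red on chute px 0
[(0.84, [348.5, 192.9, 17.5, 17.2]), (0.75, [316.7, 187.7, 14.0, 24.0]), (0.72, [323.9, 189.3, 18.5, 22.9])]
```

```bash
python3 -c "
from h import *
print(workorder.sign_off(), monitor.observe()['clock'])"
```

```text
the job is handed in; nothing more can be done
the job is handed in; nothing more can be done
```

The job is done and handed in, after about 48 s of robot time. `sign_off` gives no verdict, so the result rests on my own last checks below.

**What I did**
- Swung the empty flap to its open stop and back to its shut stop.
- Loaded the three red blocks found; neither camera showed a fourth.
- Drew the green tub under the mouth and opened the flap fully, so the blocks slid into the tub.
- Shut the flap, drew the tub back to the yellow cross, let go and lifted the gripper clear.

**Last checks**
- **Flap:** shut. The handle is at image column 230.1 in the top view; I expected 230.3 for shut and 224.5 at 0.15 rad.
- **Blocks:** the network found all three inside the tub in the top view, and no red is left on the chute.
- **Tub:** the wrist-camera fit puts it about 2.5 mm from the cross. The gripper's position at release agrees to about 1 mm.
- **Other objects:** I did not measure the spanner, mug and oil bottle again at the end. The arm pressed on none of them.

**What failed or disagreed**
- The top-view tub fit failed and put the tub 76 mm off, because its colour mask was poor. I did not use it; the network's tub outline there matches the starting place to within 2 pixels.
- The wrist fit had a large residual, so it counts mainly because the gripper position agrees with it.
- The yellow cross measured about 20 mm off the middle of the bay outline; I placed the tub by the cross.
- The 16-picture limit was reached, so the final placing was checked by numbers only.

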